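# Turn the meal tokens for dinner service

### The job

The meal tokens on the tablecloth still show their dark lunch face. Send every one of them through the token turner - press its sprung flap down with the held token, let go, and let it slide through the twisted slot - until all of them lie white face up together in the outfeed lane; only then move them all onto the slate mat, each lying flat on the slate, white face up, none on top of another. Leave the other tableware where it stands.

Things in the scene. Friction and masses are not known exactly. Their poses are not given: they have to be found in the camera images.
- turner: fixed token turner, 415 mm long on a wooden base 90 mm wide; origin under the middle of the base, z up. Tokens run along its +y, downhill: hopper with sprung flap, twisted slot, bend, open outfeed lane. Aluminium hopper: inside 132 mm along x, 80 mm along y, rim 309 mm above the table
- slot (a point): middle of the twisted slot of steel rods and clear plastic under the hopper: 18 mm high, 39 mm wide, falling at 52 degrees and twisted half a turn about its run, so a token slides through and comes out other face up. Guide faces are slippery: a token let go on the opened flap reaches the lane in 1 to 2 s, slowed by a hinged black rubber leaf at the lane's head
- mouth (a point): point on the floor of the shut flap's groove, 306 mm up, 42 mm downhill of its hinge; axes as the turner's. Hold a level token by its edge, fingers closing along turner x, centred here; push straight down until its underside is 22 mm below this point, open the fingers 10 to 20 mm, wait 1 s (the tips hold the flap down while the token slides off), go straight up
- flap (a joint): angle of the hopper's sprung flap, a grey plate 128 x 66 mm hinged along its uphill edge: 0 shut (level), grows as it is pushed down, 0.95 fully down; about 0.82 lets a token through. It bears two raised pads, 10 mm high, with a 44 mm wide groove between them: the token goes down in the groove while the fingertips push the pads. Spring: about 0.6 N to start, 2 N pushed in
- lane: outfeed lane, falling 13 degrees along its +y, open from y = -0.166 to 0. Origin on its floor, middle line, at the end stop's face, 16 mm above the table; z square to the floor. Tokens queue edge to edge, centres at y = -0.018, -0.054, -0.090, -0.126. Side lips 40 mm apart, 3 mm thick, 3 mm high: a token's upper 7 mm stands free, to grip along x. Stop 12 mm high
- slate: loose dark slate mat, 200 mm along its x and 250 mm along its y, 6 mm thick, 0.55 kg; origin at the centre of its underside
- token_0: round meal token, a disc 36 mm across and 10 mm thick, about 20 g, smooth, one face dark brown, the other white; origin at its centre, +z out of the dark face (so +z up = dark face up). All tokens start dark face up on the tablecloth, at least 50 mm apart; sometimes only three of the four are present
- token_1: another meal token, just like token_0
- token_2: another meal token, just like token_0
- token_3: another meal token, just like token_0
- light_0 (a point): centre of the white face of token_0, 5 mm from its origin along the token's -z
- light_1 (a point): centre of the white face of token_1, 5 mm from its origin along the token's -z
- light_2 (a point): centre of the white face of token_2, 5 mm from its origin along the token's -z
- light_3 (a point): centre of the white face of token_3, 5 mm from its origin along the token's -z
- pepper_mill: dark wooden mill, 57 mm across, 174 mm tall, a bystander; origin at the centre of its underside
- salt_mill: light wooden mill, 57 mm across, 162 mm tall, a bystander; origin at the centre of its underside
- tumbler_1: leaning glass tumbler, 90 x 100 mm, 114 mm tall, a bystander; origin at the centre of its underside
- fork_10: steel table fork, 205 x 25 x 9 mm, a bystander; origin at the centre of its underside
- cup_1: white coffee cup, 66 x 87 mm, 58 mm tall, a bystander; origin at the centre of its underside
Not all that is in view belongs to the job. What is shaped like the token_1 but orange or purple is not meant.

How it is judged:
By the outcome, as a careful person would: the job done as asked, in the order asked, and still so for the second after the job is handed in, with the robot touching nothing.
Of token_0, token_1, token_2, token_3 only 3 to 4 are there at a start; the rules pass over those that are not, and their reading is None.
At some moment in a run one of slate may be knocked a few centimetres aside while the robot is not near it.
Once in a run the grip may slacken for a moment while it holds something.
It also fails if it takes over 210 s, if anything falls off the work surface, if the arm or the gripper's body presses on something with over 40 N, if the wrist force passes 120 N, or if a joint passes its speed limit or range.

### The arm

A 6-joint arm with a two-finger parallel gripper is mounted at the origin on a cart in front of the work surface, level with it; the furniture and walls round the work are solid. World frame = base frame: x ahead of the robot, y to its left, z up, the work surface at z = 0. Lengths are in m, angles in rad, forces in N, time in s.
With the tool pointing down it reaches from about 0.35 to 0.975 m from the base axis. Payload 4.9 kg.
Tool frame: the origin (TCP) lies midway between the tips of the shut fingers; the grasp point (between the pads) lies ctrl.grip_point_offset behind it (ctrl.grip_point_offset is the distance from the TCP to the grasp point, in m); x points along the fingers, y is the direction in which the jaws open and shut, and the axes are right-handed (so a half turn about x gives the same grasp; the last joint's range is limited). The gripper opens to 85 mm and grips with 20 to 120 N. Pads are 22 mm wide; open, the fingers measure 114 mm over their backs; the gripper's body (76 mm by 85 mm) begins 54 mm behind the grasp point. The pads swing forward as they close: fully open they stand 13 mm farther back than shut.
Start: joints at [-1.251, 0.053, 1.613, -0, 1.476, -0.119], TCP at [0.266, -0.566, 0.231] pointing down, gripper open.
Joint ranges: [-3.01, 3.01], [-1.01, 2.22], [0.06, 2.58], [-1.02, 4.17], [0.09, 2.62], [-3.14, 3.14]. Speed limits (rad/s): [2.57, 2.57, 3.14, 3.14, 3.14, 3.14].

### API

Orientations are given as a rotation vector (axis times angle).
In Python, from station import ctrl gives the robot as it stands. The module is installed in compiled form; this text tells all that it offers.
- The arm moves only by the tool drive_tool, never from a script. Its argument "commands" is text: rows parted by semicolons, each of 5 numbers parted by spaces: the closure, from -1 (fully open) to 1 (shut), so that 0 is half open, then the shift along the tool's x, y, z in units of 40 mm (1.0 is 40 mm), then the turn about the tool's x in units of 5 degrees (1.0 is 5 degrees). A call has 1 to 8 rows; each row is the pose to reach, as a shift and turn from the pose commanded when the call began, along the tool's axes at that moment; what a row does not reach only later rows make up. A row lasts 1/12 s, in which the tool goes at most 41.7 mm and 7.16 degrees, less where a joint would pass 70% of its speed; a pose out of reach is approached as far as the arm can. A call with a gripper value outside its range is refused whole. The fingers move at their own pace and stop on an object; "newtons" is the grip in N (left out, the last holds). Time passes only in rows, so rows that repeat a pose let the fingers close. It gives the time, the measured TCP pose, the force and the opening at its end, in the units of the state.
- ctrl.get_obs(): the state, without advancing time (a new reading comes with each control period).
- ctrl.get_image(name): name is "scene" or "top" or "wrist"; returns (picture, depth): 480x640x3 uint8, blue, green, red; 480x640 float32, m along the optical axis (not along the pixel's ray), 0 where there is no reading.
- ctrl.camera_info(name): a dict with "K" (3x3 intrinsics, pixels), "T" (4x4, takes a point from camera to world coordinates). Camera axes: x right, y down, z forward; pixel columns grow to the right and rows downward; lengths in m; the calibration is good to about 2 mm. A picture is of the moment at which its call begins: read the wrist's pose just before it. camera_info takes no time and is no camera call; for the wrist camera it gives the pose at the moment of the call.
- ctrl.finish_job(): hands the job in, once; it reports no verdict.
The state is a dict: "t": time; "q": joint angles; "dq": joint speeds; "effort": joint torques, N m; "tool_pos": TCP position; "tool_rot": TCP orientation; "contact_force": force on the tool from outside, world axes, zero at the start; "wrist_torque": the same for the moment, N m; "opening": finger opening in m.
Only numpy, scipy, OpenCV 4.12 (cv2) and the standard library are available. Lean on these libraries where they do the work, as an engineer would, in place of code of your own. Each camera call takes 0.05 s, during which the arm holds its last target.

## Working session

There is one attempt and no reset: what is moved stays moved. The work goes in short steps, Python scripts to look and compute and a tool call to move; the robot and the scene stay as the last step left them, time stands still between calls to the robot, and variables do not carry over. Pictures are saved under pics/ and viewed, and the job is handed in when it is done.

Besides the shell and the picture viewer there is one more tool, called after "Emit:" as name(argument=value, ...), one argument or row to a line, values as JSON. drive_tool: Moves the arm, as the interface text tells. Its arguments: {"type":"object","properties":{"commands":{"type":"string"},"newtons":{"type":"number"}},"required":["commands"]}

```bash
ls; mkdir -p pics
python3 - <<'E'
from station import ctrl
import cv2,numpy as np
print(ctrl.get_obs()); print(ctrl.grip_point_offset)
for n in("scene","top"):
    p,d=ctrl.get_image(n); cv2.imwrite(f"pics/{n}0.png",p); np.save(f"pics/{n}0.npy",d)
    i=ctrl.camera_info(n);print(n,i["K"].tolist(),np.round(i["T"],4).tolist())
E
```

```text
pics
{'t': 0.0, 'q': array([-1.25100374e+00,  5.33531641e-02,  1.61431137e+00, -1.55555957e-06,
        1.47600532e+00, -1.19011650e-01]), 'dq': array([ 0.00092911, -0.00062249,  0.00163843, -0.00049455, -0.00164857,
       -0.00108992]), 'effort': array([ 7.92059072e-04, -3.93679941e+01, -3.70175457e+01, -2.35314377e-05,
        7.08013598e-03, -1.96632151e-06]), 'tool_pos': array([ 0.26532909, -0.56518655,  0.23005494]), 'tool_rot': array([ 1.97907456,  0.44346024, -1.97949986]), 'contact_force': array([ 0.33471647, -0.26090728,  0.46441583]), 'wrist_torque': array([ 0.00630009, -0.0124295 ,  0.04760114]), 'opening': 0.08523530999482892}
0.0187
scene [[475.7955759332752, 0.0, 319.4740588011078], [0.0, 475.7955759332752, 239.33793027266074], [0.0, 0.0, 1.0]] [[-0.8051, -0.421, 0.4178, 0.0339], [-0.5929, 0.591, -0.547, 0.7066], [-0.0166, -0.6881, -0.7254, 1.0188], [0.0, 0.0, 0.0, 1.0]]
top [[579.2305512318859, 0.0, 321.63778406806665], [0.0, 579.2305512318859, 229.44812595220668], [0.0, 0.0, 1.0]] [[0.016, -0.9823, 0.1865, 0.2173], [-0.9998, -0.0141, 0.0115, 0.0687], [-0.0087, -0.1867, -0.9824, 1.7351], [0.0, 0.0, 0.0, 1.0]]
```

View pics/scene0.png

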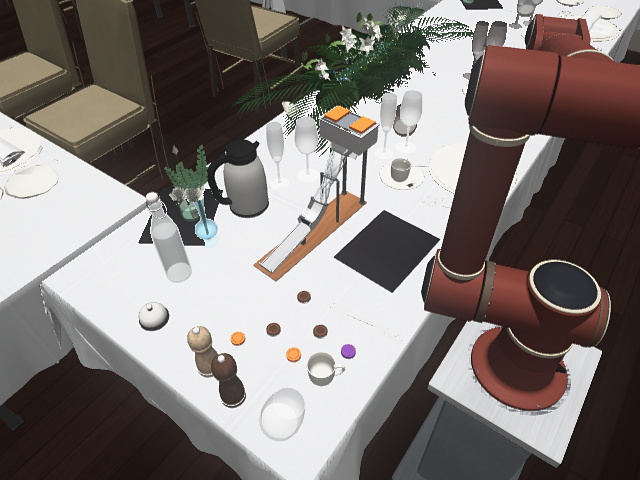

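View pics/top0.png

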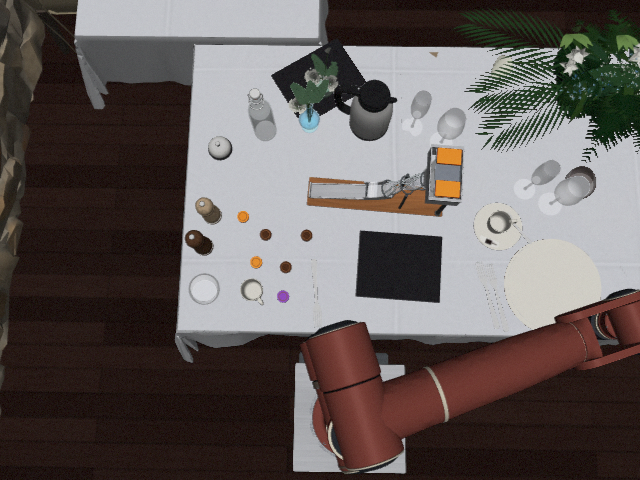

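```bash
cat > h.py <<'E'
import cv2,numpy as np
from station import ctrl
def ray(name,u,v,info=None):
    i=info or ctrl.camera_info(name);K=np.array(i["K"]);T=np.array(i["T"])
    r=T[:3,:3]@np.linalg.solve(K,[u,v,1.0]);return T[:3,3],r
def onz(name,u,v,z,info=None):
    o,r=ray(name,u,v,info);return o+r*(z-o[2])/r[2]
def proj(name,p,info=None):
    i=info or ctrl.camera_info(name);K=np.array(i["K"]);T=np.array(i["T"])
    c=T[:3,:3].T@(np.array(p)-T[:3,3]);q=K@c;return q[:2]/q[2]
def pd(name,u,v,d):
    o,r=ray(name,u,v);return o+r*d[int(v),int(u)]
def crop(p,x0,x1,y0,y1,s,f):
    cv2.imwrite(f,cv2.resize(p[y0:y1,x0:x1],None,fx=s,fy=s,interpolation=cv2.INTER_CUBIC))
E
python3 - <<'E'
from h import *
p=cv2.imread("pics/top0.png");s=cv2.imread("pics/scene0.png")
crop(p,180,330,190,310,5,"pics/c1.png")
crop(p,300,480,130,310,3.3,"pics/c2.png")
crop(s,240,400,90,290,3,"pics/c3.png")
d=np.load("pics/top0.npy")
hsv=cv2.cvtColor(p,cv2.COLOR_BGR2HSV)
for u,v in((265,235),(307,235),(286,267)):
    g=p[v-9:v+10,u-9:u+10].max(2).astype(float);m=g<120
    ys,xs=np.nonzero(m);c=(u-9+xs.mean(),v-9+ys.mean());print(c,m.sum(),onz("top",*c,0.009))
E
```

```text
(np.float64(265.3333333333333), np.float64(234.43809523809523)) 105 [0.52718485 0.25935343 0.009     ]
(np.float64(306.0952380952381), np.float64(235.27619047619046)) 105 [0.52638479 0.13572234 0.009     ]
(np.float64(285.3269230769231), np.float64(266.77884615384613)) 104 [0.42954108 0.19599256 0.009     ]
```

View pics/c1.png

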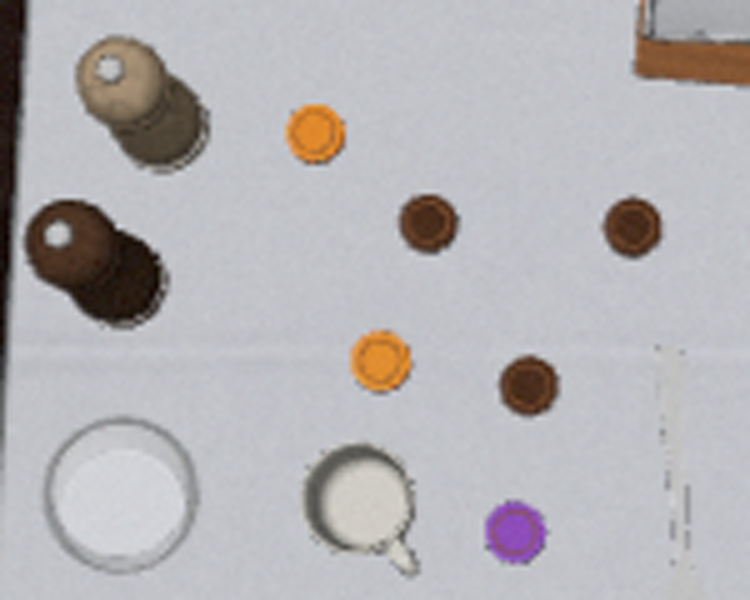

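View pics/c2.png

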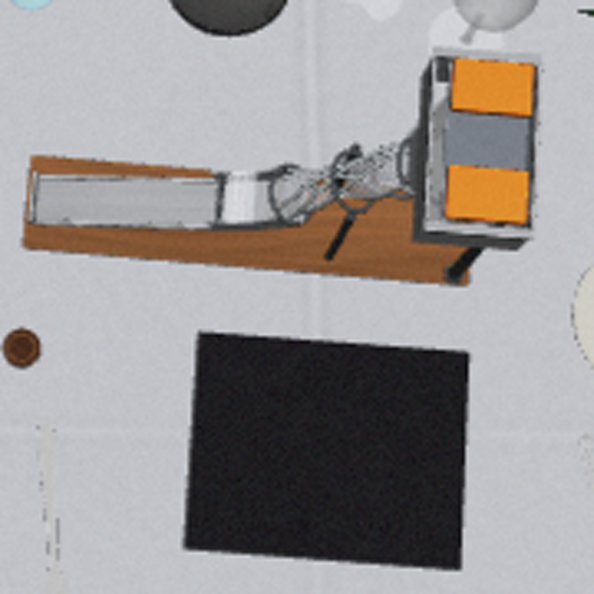

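View pics/c3.png

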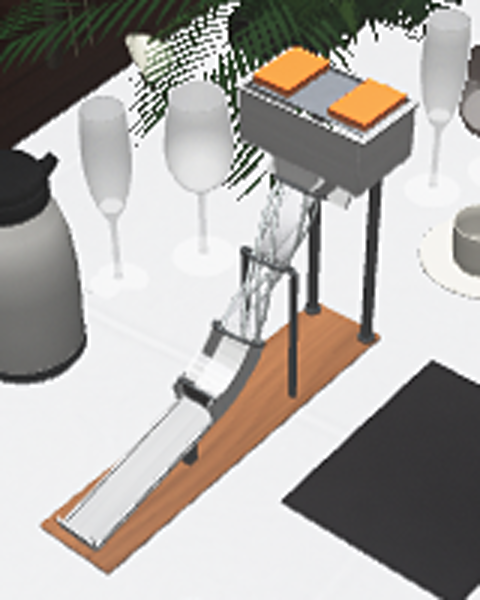

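Run:
```python
from h import *
p=cv2.imread("pics/top0.png");s=cv2.imread("pics/scene0.png")
dt=np.load("pics/top0.npy");ds=np.load("pics/scene0.npy")
for n,im,d,box in(("top",p,dt,(420,130,475,220)),("scene",s,ds,(310,90,390,150))):
    x0,y0,x1,y1=box
    h=cv2.cvtColor(im,cv2.COLOR_BGR2HSV);m=np.zeros(h.shape[:2],np.uint8)
    m[y0:y1,x0:x1]=cv2.inRange(h,(8,150,120),(25,255,255))[y0:y1,x0:x1]
    k,l,st,c=cv2.connectedComponentsWithStats(m)
    for i in range(1,k):
        if st[i,4]<50: continue
        ys,xs=np.nonzero(l==i)
        z=np.median([pd(n,u,v,d) for u,v in zip(xs,ys)],0)
        P=np.array([onz(n,u,v,.316)[:2] for u,v in zip(xs,ys)])
        r=cv2.minAreaRect(P.astype(np.float32))
        print(n,st[i],c[i],"depthpt",z,"on .316",onz(n,*c[i],.316),r)
for nm,(u,v) in dict(stopL=(32,177),stopR=(30,224),headL=(220,178),headR=(217,228)).items():
    U,V=300+u/3.3,130+v/3.3; print(nm,U,V,onz("top",U,V,.02 if 'stop' in nm else .055),pd("top",U,V,dt))
for nm,(u,v) in dict(a=(32,156),b=(23,248),c=(468,285)).items():
    U,V=300+u/3.3,130+v/3.3; print(nm,onz("top",U,V,.012),pd("top",U+1,V,dt))
q=[(199,332),(469,352),(460,569),(185,548)]
print([onz("top",300+u/3.3,130+v/3.3,.006)[:2] for u,v in q])
```

```text
top [437 148  25  17 381] [448.89501312 155.92388451] depthpt [ 0.68263557 -0.23672508  0.31638523] on .316 [ 0.68224226 -0.23616814  0.316     ] ((0.6822312474250793, -0.2361472249031067), (0.06168083846569061, 0.04144022986292839), 85.77946472167969)
top [435 180  25  18 393] [447.20101781 188.47582697] depthpt [ 0.59590978 -0.22945793  0.31632275] on .316 [ 0.59648583 -0.22976501  0.316     ] ((0.5966697335243225, -0.22960437834262848), (0.061287395656108856, 0.04162095859646797), 85.8228759765625)
top [420 191  21  24 216] [426.2962963  205.35185185] depthpt [ 0.62116732 -0.22439209  0.00843088] on .316 [ 0.55205109 -0.17633636  0.316     ] ((0.5592759251594543, -0.185726135969162), (0.05009515956044197, 0.05922035500407219), 89.10210418701172)
scene [325 105  25  17 217] [336.93548387 113.02304147] depthpt [ 0.68130149 -0.23416216  0.31463219] on .316 [ 0.68067209 -0.23202911  0.316     ] ((0.6806120872497559, -0.23296642303466797), (0.06998991966247559, 0.045656025409698486), 87.12803649902344)
scene [349 116  26  17 229] [361.91266376 124.05676856] depthpt [ 0.59641175 -0.2269
[... 311 characters left out ...]
97.87878787878788 [0.6402642  0.12859591 0.02      ] [0.64008068 0.12856991 0.02074423]
headL 366.6666666666667 183.93939393939394 [ 0.67695353 -0.04424875  0.055     ] [ 0.66820198 -0.04209887  0.0869908 ]
headR 365.75757575757575 199.0909090909091 [ 0.63025266 -0.04161001  0.055     ] [ 0.63036662 -0.04164044  0.0545363 ]
a [0.70756126 0.12831474 0.012     ] [0.70839482 0.12532422 0.00921648]
b [0.6193124  0.13489584 0.012     ] [0.62113599 0.13212202 0.00436627]
c [ 0.5901006  -0.27525182  0.012     ] [ 5.92852377e-01 -2.80802660e-01 -5.20922006e-04]
[array([ 0.54369409, -0.02845259]), array([ 0.52857916, -0.27593981]), array([ 0.33055303, -0.2633687 ]), array([ 0.34555015, -0.01654772])]
```

```bash
cat >> h.py <<'E'
from scipy.spatial.transform import Rotation as Ro
def plan(p,yaw=None,obs=None):
    """yaw: angle of jaw axis (tool y) in world, deg, mod 180"""
    o=obs or ctrl.get_obs();R=Ro.from_rotvec(o["tool_rot"]).as_matrix()
    s=R.T@(np.array(p)-o["tool_pos"])/.04
    t=0
    if yaw is not None:
        cur=np.degrees(np.arctan2(R[1,1],R[0,1]));d=(yaw-cur+90)%180-90
        t=-d/5   # tool x points down
    print("units xyz",np.round(s,3),"turn",round(t,3),"alt turn",round(t-36*np.sign(t),2),"rows>=",np.linalg.norm(s)*.04/.0417)
def st():
    o=ctrl.get_obs();R=Ro.from_rotvec(o["tool_rot"]).as_matrix()
    print("t",round(o["t"],2),"p",np.round(o["tool_pos"],4),"jawyaw",np.degrees(np.arctan2(R[1,1],R[0,1])).round(2),"tilt x",R[:,0].round(3),"f",o["contact_force"].round(2),"open",round(o["opening"],4),"q",o["q"].round(2))
E
python3 - <<'E'
from h import *
st()
o=ctrl.get_obs();R=Ro.from_rotvec(o["tool_rot"]).as_matrix();print(R.round(3))
i=ctrl.camera_info("wrist");T=np.array(i["T"]);print(i["K"]);print("cam in tool",R.T@(T[:3,3]-o["tool_pos"]));print((R.T@T[:3,:3]).round(3))
plan([.5,-.2,.45],-4)
E
```

```text
t 0.1 p [ 0.2653 -0.5653  0.2302] jawyaw -64.86 tilt x [-0.001  0.002 -1.   ] f [0.36 0.56 0.57] open 0.0853 q [-1.25  0.05  1.61  0.    1.48 -0.12]
[[-0.001  0.425 -0.905]
 [ 0.002 -0.905 -0.425]
 [-1.    -0.002 -0.   ]]
[[357.5156903    0.         324.42779647]
 [  0.         357.5156903  240.10803471]
 [  0.           0.           1.        ]]
cam in tool [-0.14234414 -0.00016084 -0.06680788]
[[-0.    -0.262  0.965]
 [ 1.     0.001  0.   ]
 [-0.001  0.965  0.262]]
units xyz [-5.483 -5.785 -9.191] turn -12.172 alt turn 23.83 rows>= 11.669737905268219
```

Emit:
drive_tool(
  commands="-0.4 -3 -1.5 -2.4 -3;-0.4 -5.4 -5.8 -9.2 -12.2;-0.4 -5.4 -5.8 -9.2 -12.2;-0.4 -5.4 -5.8 -9.2 -12.2;-0.4 -5.4 -5.8 -9.2 -12.2;-0.4 -5.4 -5.8 -9.2 -12.2;-0.4 -5.4 -5.8 -9.2 -12.2;-0.4 -5.4 -5.8 -9.2 -12.2",
  newtons=40,
)

```text
t: 0.77
tool_pos: [0.4245, -0.3164, 0.3832]
tool_rot: [1.302, 1.147, -1.302]
contact_force: [0.3, -1.1, 0.3]
opening: 0.06
```

Run:
```python
from h import *
st();plan([.55,-.15,.45],-4)
```

```text
t 0.77 p [ 0.4245 -0.3164  0.3832] jawyaw -7.23 tilt x [-0.  0. -1.] f [ 0.34 -1.08  0.26] open 0.06 q [-0.78 -0.22  1.62  0.    1.74 -0.66]
units xyz [-1.67   2.59  -4.523] turn -0.645 alt turn 35.35 rows>= 5.24977869605167
```

Emit:
drive_tool(
  commands="-0.4 -1.7 2.6 -4.5 -0.7;-0.4 -1.7 2.6 -4.5 -0.7;-0.4 -1.7 2.6 -4.5 -0.7;-0.4 -1.7 2.6 -4.5 -0.7;-0.4 -1.7 2.6 -4.5 -0.7;-0.4 -1.7 2.6 -4.5 -0.7;-0.4 -1.7 2.6 -4.5 -0.7;-0.4 -1.7 2.6 -4.5 -0.7",
)

```text
t: 1.43
tool_pos: [0.5507, -0.1536, 0.4501]
tool_rot: [1.26, 1.176, -1.262]
contact_force: [0.1, -0.2, 0.1]
opening: 0.0599
```

Run:
```python
from h import *
import pickle
st();i=ctrl.camera_info("wrist");p,d=ctrl.get_image("wrist");cv2.imwrite("pics/w1.png",p);pickle.dump((i,d),open("pics/w1.pkl","wb"))
```

```text
t 1.43 p [ 0.5507 -0.1536  0.4501] jawyaw -4.01 tilt x [-0.001 -0.    -1.   ] f [ 0.07 -0.16  0.12] open 0.0599 q [-0.4  -0.11  1.41 -0.    1.84 -0.33]
```

View pics/w1.png

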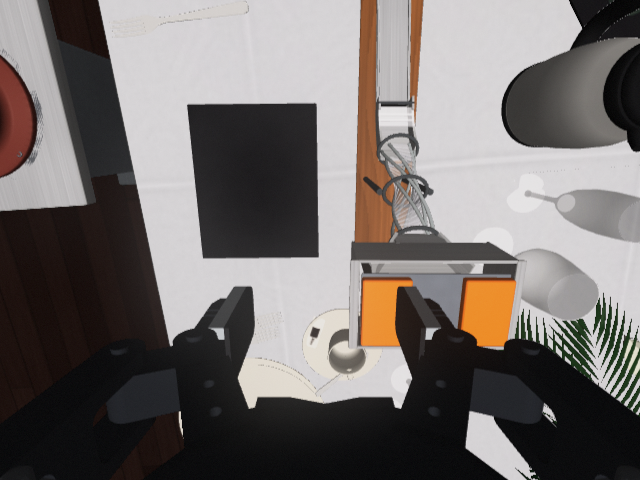

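Run:
```python
from h import *
p=cv2.imread("pics/w1.png");crop(p,340,540,230,360,4,"pics/c4.png")
```

```text
(no output)
```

View pics/c4.png

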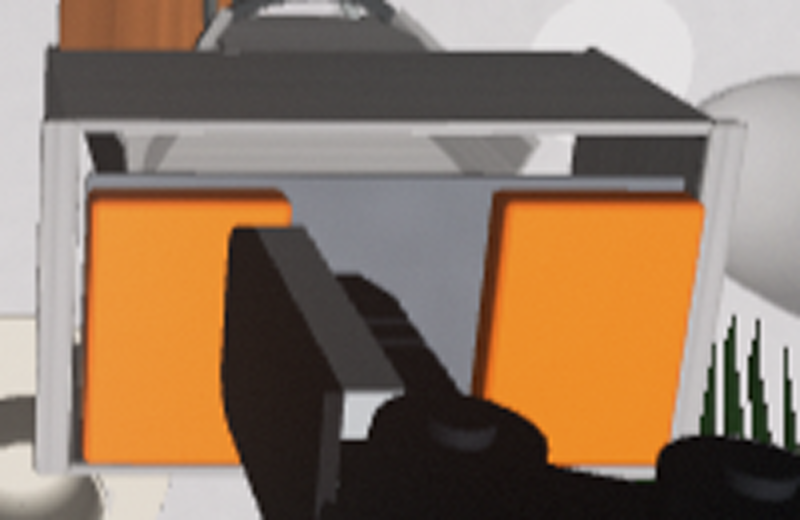

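Run:
```python
from h import *
import pickle
i,d=pickle.load(open("pics/w1.pkl","rb"))
f=lambda u,v,z:onz("wrist",340+u/4,230+v/4,z,i)
for n,a in dict(flapDL=(88,176,.306),flapDR=(684,181,.306),padL_dl=(93,193,.316),padL_dr=(290,193,.316),padR_dl=(497,195,.316),padR_dr=(703,203,.316),padL_ul=(84,462,.316),padR_ul=(477,398,.316),padR_ur=(665,465,.316),rimDL=(45,122,.309),rimDR=(742,124,.309),rimUL=(38,470,.309)).items(): print(n,f(*a).round(4))
```

```text
flapDL [ 0.58   -0.1969  0.306 ]
flapDR [ 0.7067 -0.2068  0.306 ]
padL_dl [ 0.58   -0.1969  0.316 ]
padL_dr [ 0.6206 -0.1997  0.316 ]
padR_dl [ 0.6632 -0.2031  0.316 ]
padR_dr [ 0.7057 -0.2078  0.316 ]
padL_ul [ 0.5755 -0.2593  0.316 ]
padR_ul [ 0.6604 -0.2496  0.316 ]
padR_ur [ 0.7018 -0.2687  0.316 ]
rimDL [ 0.5713 -0.1832  0.309 ]
rimDR [ 0.7164 -0.1936  0.309 ]
rimUL [ 0.5657 -0.2649  0.309 ]
```

Run:
```python
from h import *
plan([.4295,.196,.10],-4.3);plan([.4295,.196,.001],-4.3)
```

```text
units xyz [ 8.75  -3.621 -8.518] turn 0.04 alt turn -35.96 rows>= 12.217594429427349
units xyz [11.225 -3.617 -8.518] turn 0.04 alt turn -35.96 rows>= 13.954509753898641
```

Emit:
drive_tool(
  commands="-0.4 3 -3.6 -8.5 0.1;-0.4 8.8 -3.6 -8.5 0.1;-0.4 8.8 -3.6 -8.5 0.1;-0.4 8.8 -3.6 -8.5 0.1;-0.4 8.8 -3.6 -8.5 0.1;-0.4 8.8 -3.6 -8.5 0.1;-0.4 8.8 -3.6 -8.5 0.1;-0.4 8.8 -3.6 -8.5 0.1",
)

```text
t: 2.15
tool_pos: [0.4707, 0.0756, 0.2264]
tool_rot: [1.269, 1.169, -1.271]
contact_force: [0.4, -0.1, 0.4]
opening: 0.0597
```

Run:
```python
from h import *
st();plan([.4295,.196,.10],-4.3)
```

```text
t 2.15 p [0.4707 0.0756 0.2264] jawyaw -4.75 tilt x [-0.001 -0.    -1.   ] f [ 0.37 -0.06  0.41] open 0.0597 q [ 0.   -0.31  1.95 -0.    1.5   0.09]
units xyz [ 3.16  -1.272 -2.916] turn -0.09 alt turn 35.91 rows>= 4.301372334555416
```

Emit:
drive_tool(
  commands="-0.4 3.1 -1.2 -2.9 -0.1;-0.4 3.1 -1.2 -2.9 -0.1;-0.4 3.1 -1.2 -2.9 -0.1;-0.4 3.1 -1.2 -2.9 -0.1;-0.4 3.1 -1.2 -2.9 -0.1;-0.4 3.1 -1.2 -2.9 -0.1;-0.4 3.1 -1.2 -2.9 -0.1;-0.4 3.1 -1.2 -2.9 -0.1",
)

```text
t: 2.82
tool_pos: [0.4352, 0.1945, 0.1064]
tool_rot: [1.264, 1.172, -1.261]
contact_force: [-0.2, -0.7, 0.2]
opening: 0.0595
```

Run:
```python
from h import *
import pickle
st();i=ctrl.camera_info("wrist");p,d=ctrl.get_image("wrist");cv2.imwrite("pics/w2.png",p);pickle.dump((i,d),open("pics/w2.pkl","wb"))
plan([.4295,.196,.001],-4.3)
for q in ([.4295,.196,.01],[.527,.2594,.01],[.5264,.1357,.01]): print(proj("wrist",q,i))
```

```text
t 2.82 p [0.4352 0.1945 0.1064] jawyaw -4.18 tilt x [ 0.003  0.    -1.   ] f [-0.21 -0.69  0.17] open 0.0595 q [ 0.26 -0.2   2.07 -0.    1.27  0.34]
units xyz [ 2.645 -0.161 -0.021] turn 0.021 alt turn -35.98 rows>= 2.542155412265455
[315.13524274 241.12065385]
[458.74090957 135.43964889]
[453.49952912 310.93599772]
```

View pics/w2.png

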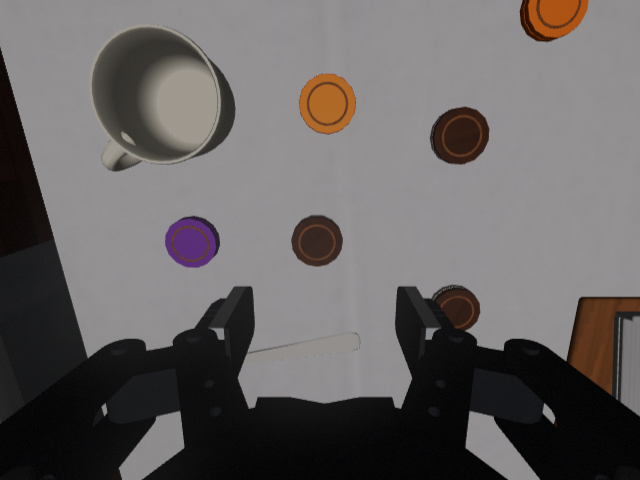

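Emit:
drive_tool(
  commands="-0.4 1 -0.15 0 0;-0.4 2 -0.15 0 0;-0.4 2.65 -0.15 0 0;-0.4 2.65 -0.15 0 0;-0.4 2.65 -0.15 0 0;-0.4 2.65 -0.15 0 0;0.4 2.65 -0.15 0 0;0.4 2.65 -0.15 0 0",
)

```text
t: 3.53
tool_pos: [0.4287, 0.1961, 0.0001]
tool_rot: [1.263, 1.173, -1.26]
contact_force: [-1.1, 0.7, -0.5]
opening: 0.0369
```

Emit:
drive_tool(
  commands="0.4 0 0 0 0;0.4 0 0 0 0;0.4 0 0 0 0;0.4 0 0 0 0",
)

```text
t: 3.87
tool_pos: [0.4288, 0.1963, 0.0003]
tool_rot: [1.262, 1.173, -1.259]
contact_force: [0.1, -2.2, 6.2]
opening: 0.0336
```

Run:
```python
from h import *
st()
```

```text
t 3.87 p [4.288e-01 1.963e-01 3.000e-04] jawyaw -4.04 tilt x [ 0.003  0.    -1.   ] f [ 0.11 -2.16  6.24] open 0.0336 q [ 0.27 -0.04  2.13 -0.    1.05  0.34]
```

Emit:
drive_tool(
  commands="0.4 -0.5 0 0 0;0.4 -2 0 0 0;0.4 -3.5 0 0 0;0.4 -3.5 0 0 0;0.4 -3.5 0 0 0;0.4 -3.5 0 0 0",
)

```text
t: 4.37
tool_pos: [0.4294, 0.1968, 0.142]
tool_rot: [1.266, 1.172, -1.255]
contact_force: [0.1, 0.3, -0.3]
opening: 0.0336
```

Run:
```python
from h import *
st();p,d=ctrl.get_image("wrist");cv2.imwrite("pics/w3.png",p);crop(p,180,460,180,440,2.8,"pics/w3c.png")
```

```text
t 4.37 p [0.4294 0.1968 0.142 ] jawyaw -4.05 tilt x [ 0.006  0.002 -1.   ] f [ 0.06  0.29 -0.35] open 0.0336 q [ 0.27 -0.26  2.05  0.    1.34  0.34]
```

View pics/w3c.png

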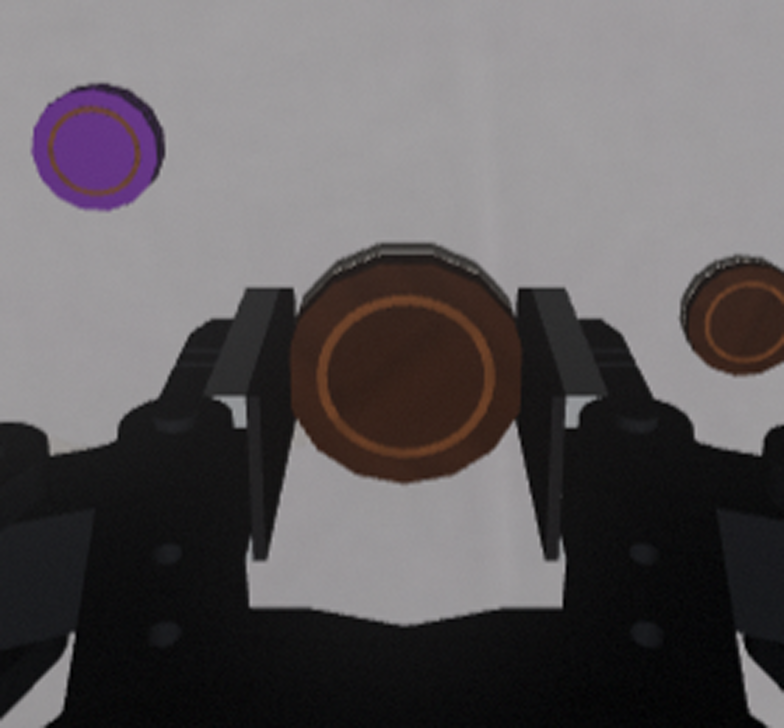

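Run:
```python
from h import *
plan([.6405,-.2257,.36],-4.3)
```

```text
units xyz [-5.511  6.059 10.145] turn 0.049 alt turn -35.95 rows>= 12.506740272173184
```

Emit:
drive_tool(
  commands="0.4 -3 1 1.5 0;0.4 -5.5 3 4.7 0;0.4 -5.5 4 6.7 0;0.4 -5.5 4.5 7.5 0;0.4 -5.5 4.5 7.5 0;0.4 -5.5 4.5 7.5 0;0.4 -5.5 4.5 7.5 0;0.4 -5.5 4.5 7.5 0",
)

```text
t: 5.08
tool_pos: [0.5511, -0.0489, 0.317]
tool_rot: [1.26, 1.179, -1.265]
contact_force: [0.7, -0.1, 0.3]
opening: 0.0337
```

Run:
```python
from h import *
st();plan([.6405,-.2257,.35],-4.3)
```

```text
t 5.08 p [ 0.5511 -0.0489  0.317 ] jawyaw -4.08 tilt x [-0.005  0.001 -1.   ] f [ 0.73 -0.15  0.31] open 0.0337 q [-0.22 -0.15  1.67  0.    1.63 -0.15]
units xyz [-0.843  2.538  4.25 ] turn 0.044 alt turn -35.96 rows>= 4.816853957021171
```

Emit:
drive_tool(
  commands="0.4 -0.9 0.4 0.6 0;0.4 -0.9 1 1.6 0;0.4 -0.9 1.6 2.6 0;0.4 -0.9 2.1 3.5 0;0.4 -0.9 2.53 4.2 0;0.4 -0.9 2.53 4.2 0;0.4 -0.9 2.53 4.2 0;0.4 -0.9 2.53 4.2 0",
)

```text
t: 5.75
tool_pos: [0.6401, -0.2217, 0.3522]
tool_rot: [1.261, 1.18, -1.264]
contact_force: [0.1, 1.0, -0.3]
opening: 0.0338
```

Run:
```python
from h import *
st();plan([.6405,-.2257,.325],-4.3)
plan([.6405,-.2257,.283],-4.3)
p,d=ctrl.get_image("wrist");cv2.imwrite("pics/w4.png",p)
```

```text
t 5.75 p [ 0.6401 -0.2217  0.3522] jawyaw -4.08 tilt x [-0.004  0.003 -1.   ] f [ 0.11  1.04 -0.35] open 0.0338 q [-0.44  0.14  1.33  0.    1.69 -0.37]
units xyz [0.68  0.021 0.1  ] turn 0.043 alt turn -35.96 rows>= 0.6593285349458912
units xyz [1.73  0.025 0.103] turn 0.043 alt turn -35.96 rows>= 1.6622721250798913
```

View pics/w4.png

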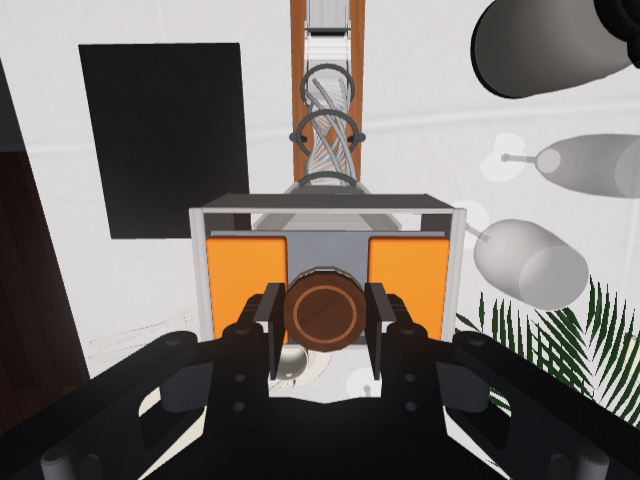

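Emit:
drive_tool(
  commands="0.4 0.3 0.04 0.1 0;0.4 0.6 0.04 0.1 0;0.4 0.8 0.04 0.1 0;0.4 1 0.04 0.1 0;0.4 1.2 0.04 0.1 0;0.4 1.4 0.04 0.1 0;0.4 1.6 0.04 0.1 0;0.4 1.73 0.04 0.1 0",
)

```text
t: 6.47
tool_pos: [0.6418, -0.2259, 0.2851]
tool_rot: [1.261, 1.176, -1.261]
contact_force: [0.1, 0.8, 0.6]
opening: 0.0337
```

Emit:
drive_tool(
  commands="0.4 0 0 0 0;0.4 0 0 0 0;0.4 0 0 0 0",
)

```text
t: 6.72
tool_pos: [0.642, -0.2259, 0.2865]
tool_rot: [1.262, 1.175, -1.261]
contact_force: [0.6, 1.1, 1.8]
opening: 0.0341
```

Run:
```python
from h import *
st();plan([.6405,-.2257,.283],-4.3)
p,d=ctrl.get_image("wrist");crop(p,180,460,180,380,2.8,"pics/w5.png")
```

```text
t 6.72 p [ 0.642  -0.2259  0.2865] jawyaw -4.05 tilt x [ 0.  0. -1.] f [0.6  1.14 1.8 ] open 0.0341 q [-0.45  0.16  1.41  0.    1.57 -0.38]
units xyz [ 0.088 -0.039 -0.003] turn 0.049 alt turn -35.95 rows>= 0.09217879737785521
```

View pics/w5.png

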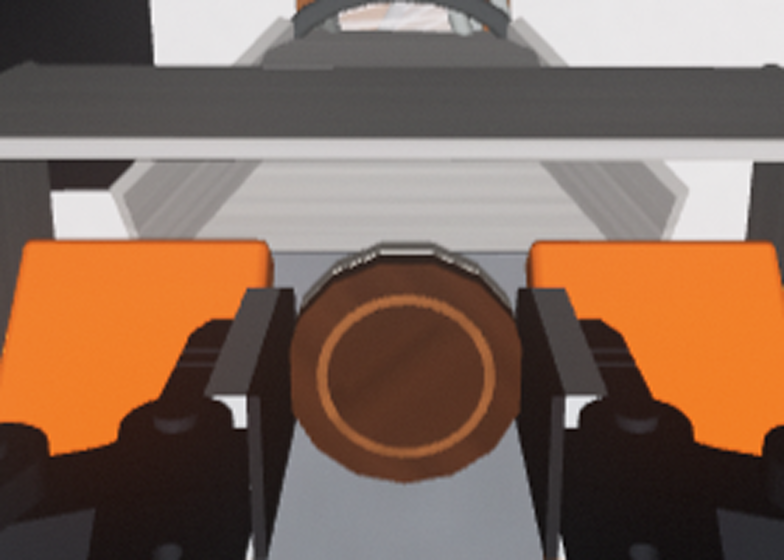

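Emit:
drive_tool(
  commands="0.4 0.1 -0.02 0 0;0.4 0.1 -0.02 0 0;-0.18 0.1 -0.02 0 0;-0.18 0.1 -0.02 0 0;-0.18 0.1 -0.02 0 0;-0.18 0.1 -0.02 0 0;-0.18 0.1 -0.02 0 0;-0.18 0.1 -0.02 0 0",
)

```text
t: 7.43
tool_pos: [0.6412, -0.226, 0.2822]
tool_rot: [1.261, 1.175, -1.261]
contact_force: [1.3, 1.9, 1.0]
opening: 0.0502
```

Emit:
drive_tool(
  commands="-0.18 0 0 0 0;-0.18 0 0 0 0;-0.18 0 0 0 0;-0.18 0 0 0 0;-0.18 0 0 0 0;-0.18 0 0 0 0;-0.18 0 0 0 0;-0.18 0 0 0 0",
)

```text
t: 8.1
tool_pos: [0.6411, -0.2261, 0.2822]
tool_rot: [1.261, 1.175, -1.261]
contact_force: [1.3, 1.6, 1.2]
opening: 0.0503
```

Run:
```python
from h import *
st()
p,d=ctrl.get_image("wrist");cv2.imwrite("pics/w6.png",p)
```

```text
t 8.1 p [ 0.6411 -0.2261  0.2822] jawyaw -4.06 tilt x [ 0. -0. -1.] f [1.25 1.56 1.22] open 0.0503 q [-0.45  0.16  1.42 -0.    1.57 -0.38]
```

View pics/w6.png

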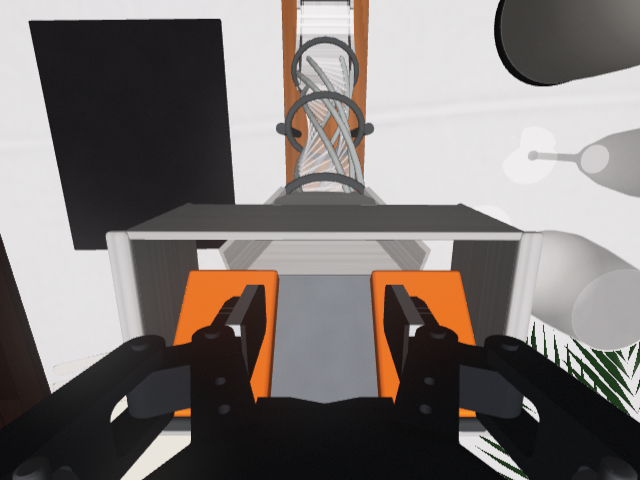

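Token gone from the flap. Rise and check the lane with the top camera.

Emit:
drive_tool(
  commands="-0.18 -0.6 0 0 0;-0.18 -1.4 0 0 0;-0.18 -2 0 0 0;-0.4 -2 0 0 0;-0.4 -2 0 0 0;-0.4 -2 0 0 0",
)

```text
t: 8.65
tool_pos: [0.6408, -0.2263, 0.3611]
tool_rot: [1.261, 1.176, -1.262]
contact_force: [0.2, -0.8, -1.2]
opening: 0.0599
```

Run:
```python
from h import *
st();plan([.528,.2597,.40],-4.3);plan([.528,.2597,.10],-4.3)
p,d=ctrl.get_image("scene");crop(p,240,400,90,290,3,"pics/s1.png")
```

```text
t 8.65 p [ 0.6408 -0.2263  0.3611] jawyaw -4.08 tilt x [-0.001  0.    -1.   ] f [ 0.23 -0.79 -1.17] open 0.0599 q [-0.45  0.14  1.31 -0.    1.7  -0.38]
units xyz [ -0.967  -3.678 -11.918] turn 0.044 alt turn -35.96 rows>= 11.999734463812754
units xyz [  6.533  -3.667 -11.918] turn 0.044 alt turn -35.96 rows>= 13.503227063396018
```

View pics/s1.png

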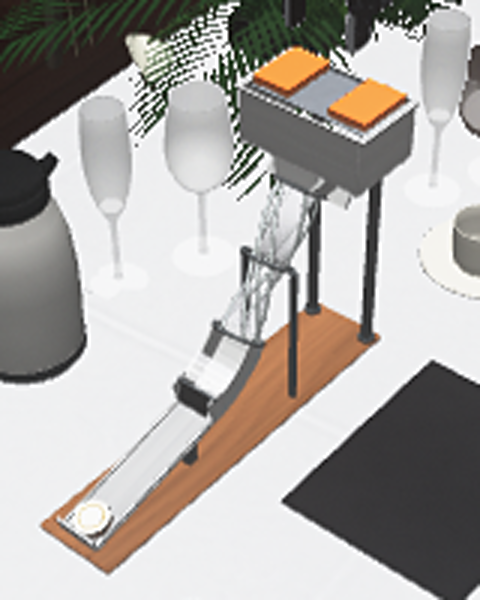

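Emit:
drive_tool(
  commands="-0.4 0 -0.3 -1 0;-0.4 0 -0.6 -2 0;-0.4 0 -0.9 -3 0;-0.4 1 -1.2 -4 0;-0.4 2 -1.5 -5 0;-0.4 3 -1.8 -6 0;-0.4 4 -2.1 -7 0;-0.4 5 -2.4 -8 0",
)

```text
t: 9.37
tool_pos: [0.579, 0.0442, 0.2148]
tool_rot: [1.26, 1.177, -1.264]
contact_force: [0.9, -0.0, -0.1]
opening: 0.06
```

Run:
```python
from h import *
st();plan([.528,.2597,.09],-4.3)
```

```text
t 9.37 p [0.579  0.0442 0.2148] jawyaw -4.07 tilt x [-0.003 -0.    -1.   ] f [ 0.91 -0.01 -0.06] open 0.06 q [-0.05 -0.04  1.73 -0.    1.45  0.02]
units xyz [ 3.122 -1.644 -5.285] turn 0.047 alt turn -35.95 rows>= 6.095288341021822
```

Emit:
drive_tool(
  commands="-0.4 0.5 -0.3 -0.9 0;-0.4 1 -0.6 -1.8 0;-0.4 1.5 -0.9 -2.7 0;-0.4 2 -1.1 -3.6 0;-0.4 2.5 -1.4 -4.5 0;-0.4 3.1 -1.6 -5.2 0;-0.4 3.1 -1.6 -5.2 0;-0.4 3.1 -1.6 -5.2 0",
)

```text
t: 10.03
tool_pos: [0.5282, 0.2553, 0.0898]
tool_rot: [1.253, 1.179, -1.266]
contact_force: [0.9, -0.5, 0.9]
opening: 0.0599
```

Emit:
drive_tool(
  commands="-0.4 0 0 0 0;-0.4 0 0 0 0",
)

```text
t: 10.2
tool_pos: [0.5324, 0.254, 0.0947]
tool_rot: [1.262, 1.173, -1.261]
contact_force: [-0.3, -0.3, 0.1]
opening: 0.06
```

Run:
```python
from h import *
st();plan([.528,.2597,.0005],-4.3)
i=ctrl.camera_info("wrist");p,d=ctrl.get_image("wrist");cv2.imwrite("pics/w7.png",p);print(proj("wrist",[.528,.2597,.01],i))
```

```text
t 10.2 p [0.5324 0.254  0.0947] jawyaw -4.13 tilt x [ 0.001 -0.    -1.   ] f [-0.28 -0.29  0.1 ] open 0.06 q [ 0.32  0.09  1.81 -0.    1.24  0.39]
units xyz [ 2.356 -0.123 -0.134] turn 0.035 alt turn -35.97 rows>= 2.266723922565996
[316.45164961 239.48075785]
```

View pics/w7.png

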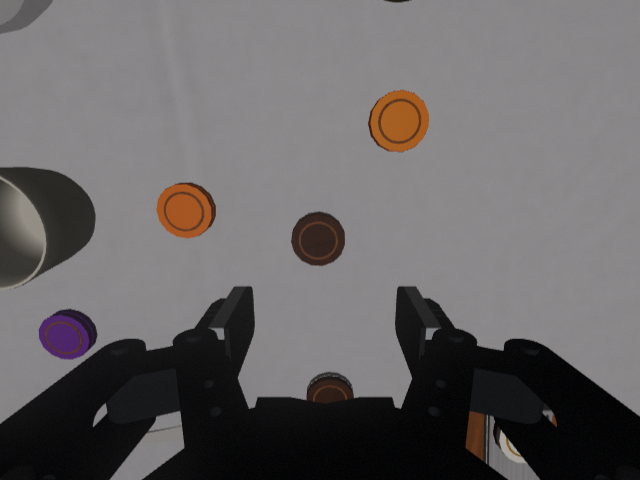

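Emit:
drive_tool(
  commands="-0.4 0.8 -0.1 -0.13 0;-0.4 1.7 -0.1 -0.13 0;-0.4 2.35 -0.1 -0.13 0;-0.4 2.35 -0.1 -0.13 0;-0.4 2.35 -0.1 -0.13 0;0.4 2.35 -0.1 -0.13 0;0.4 2.35 -0.1 -0.13 0;0.4 2.35 -0.1 -0.13 0",
)

```text
t: 10.92
tool_pos: [0.5298, 0.2606, 0.0025]
tool_rot: [1.264, 1.173, -1.258]
contact_force: [0.0, -0.6, 4.7]
opening: 0.0334
```

Emit:
drive_tool(
  commands="0.4 0 0 0 0;0.4 0 0 0 0;0.4 0 0 0 0;0.4 0 0 0 0",
)

```text
t: 11.25
tool_pos: [0.5298, 0.2606, 0.0025]
tool_rot: [1.263, 1.173, -1.258]
contact_force: [-0.4, -1.4, 6.8]
opening: 0.0339
```

Emit:
drive_tool(
  commands="0.4 -0.5 0 0 0;0.4 -1.5 0.1 0.3 0;0.4 -2.5 0.3 0.8 0;0.4 -3.3 0.6 1.6 0;0.4 -4 0.9 2.6 0;0.4 -4.6 1.2 3.6 0;0.4 -5.2 1.5 4.6 0;0.4 -5.8 1.8 5.6 0",
)

```text
t: 11.92
tool_pos: [0.577, 0.0616, 0.2155]
tool_rot: [1.262, 1.174, -1.26]
contact_force: [0.1, -0.7, 0.4]
opening: 0.0336
```

Run:
```python
from h import *
st();plan([.641,-.2257,.35],-4.3)
p,d=ctrl.get_image("wrist");crop(p,180,460,180,440,2,"pics/w8.png")
```

```text
t 11.92 p [0.577  0.0616 0.2155] jawyaw -4.03 tilt x [ 0.001  0.    -1.   ] f [ 0.13 -0.69  0.39] open 0.0336 q [-0.02 -0.04  1.74  0.    1.45  0.05]
units xyz [-3.362  2.106  7.051] turn 0.054 alt turn -35.95 rows>= 7.76016900291703
```

View pics/w8.png

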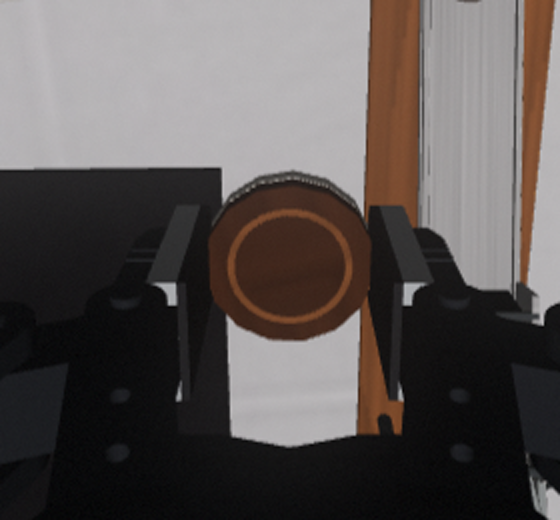

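Emit:
drive_tool(
  commands="0.4 -0.9 0.2 0.5 0;0.4 -1.8 0.4 1.1 0;0.4 -2.6 0.6 1.8 0;0.4 -3.4 0.8 2.6 0;0.4 -3.4 1.1 3.6 0;0.4 -3.4 1.4 4.6 0;0.4 -3.4 1.7 5.6 0;0.4 -3.4 2 6.6 0",
)

```text
t: 12.63
tool_pos: [0.6368, -0.201, 0.3504]
tool_rot: [1.261, 1.174, -1.26]
contact_force: [0.8, 0.4, 0.3]
opening: 0.0331
```

Emit:
drive_tool(
  commands="0.4 0 0.1 0.4 0;0.4 0 0.1 0.4 0;0.4 0 0.1 0.4 0;0.4 0 0.1 0.4 0",
)

```text
t: 12.97
tool_pos: [0.6395, -0.2144, 0.3497]
tool_rot: [1.261, 1.176, -1.26]
contact_force: [0.8, -0.9, -0.4]
opening: 0.0332
```

Run:
```python
from h import *
st();plan([.641,-.2257,.283],-4.3)
```

```text
t 12.97 p [ 0.6395 -0.2144  0.3497] jawyaw -4.0 tilt x [-0.     0.001 -1.   ] f [ 0.82 -0.91 -0.36] open 0.0332 q [-0.43  0.13  1.34  0.    1.68 -0.36]
units xyz [1.668 0.058 0.281] turn 0.059 alt turn -35.94 rows>= 1.6237939991968486
```

Emit:
drive_tool(
  commands="0.4 0 0.05 0.28 0.05;0.4 0.4 0.05 0.28 0.05;0.4 0.7 0.05 0.28 0.05;0.4 0.9 0.05 0.28 0.05;0.4 1.1 0.05 0.28 0.05;0.4 1.3 0.05 0.28 0.05;0.4 1.5 0.05 0.28 0.05;0.4 1.7 0.05 0.28 0.05",
)

```text
t: 13.63
tool_pos: [0.6409, -0.2268, 0.2815]
tool_rot: [1.265, 1.172, -1.263]
contact_force: [-0.0, 2.1, 1.6]
opening: 0.0336
```

Emit:
drive_tool(
  commands="0.4 0 0 0 0;0.4 0 0 0 0;0.4 0 0 0 0",
)

```text
t: 13.88
tool_pos: [0.6408, -0.2268, 0.2819]
tool_rot: [1.265, 1.173, -1.264]
contact_force: [-0.5, 1.4, 0.9]
opening: 0.0334
```

Run:
```python
from h import *
st();plan([.641,-.2257,.283],-4.3)
p,d=ctrl.get_image("wrist");crop(p,180,460,180,380,2,"pics/w9.png")
```

```text
t 13.88 p [ 0.6408 -0.2268  0.2819] jawyaw -4.3 tilt x [ 0.  0. -1.] f [-0.51  1.38  0.88] open 0.0334 q [-0.45  0.16  1.42  0.    1.57 -0.37]
units xyz [-0.029  0.003 -0.028] turn -0.0 alt turn 36.0 rows>= 0.03835300252210778
```

View pics/w9.png

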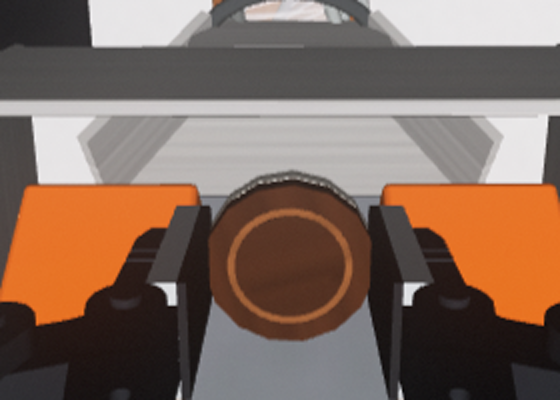

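Emit:
drive_tool(
  commands="-0.18 0 0 0 0;-0.18 0 0 0 0;-0.18 0 0 0 0;-0.18 0 0 0 0;-0.18 0 0 0 0;-0.18 0 0 0 0;-0.18 0 0 0 0;-0.18 0 0 0 0",
)

```text
t: 14.6
tool_pos: [0.6408, -0.2271, 0.2818]
tool_rot: [1.264, 1.172, -1.264]
contact_force: [1.0, 1.6, 2.4]
opening: 0.0502
```

Emit:
drive_tool(
  commands="-0.18 0 0 0 0;-0.18 0 0 0 0;-0.18 0 0 0 0;-0.18 0 0 0 0;-0.18 0 0 0 0;-0.18 0 0 0 0;-0.18 0 0 0 0;-0.18 0 0 0 0",
)

```text
t: 15.27
tool_pos: [0.6407, -0.227, 0.2817]
tool_rot: [1.264, 1.173, -1.264]
contact_force: [0.3, 1.5, 1.7]
opening: 0.0501
```

Run:
```python
from h import *
st()
p,d=ctrl.get_image("wrist");cv2.imwrite("pics/w10.png",p)
```

```text
t 15.27 p [ 0.6407 -0.227   0.2817] jawyaw -4.32 tilt x [ 0.  0. -1.] f [0.34 1.53 1.73] open 0.0501 q [-0.45  0.16  1.42  0.    1.57 -0.37]
```

View pics/w10.png

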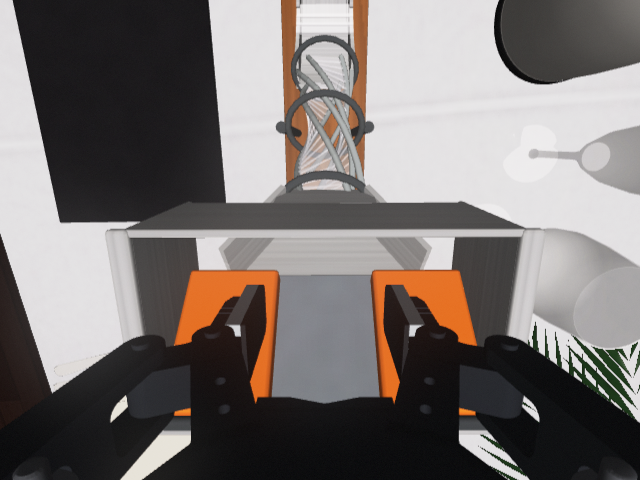

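Emit:
drive_tool(
  commands="-0.18 -0.6 0 0 0;-0.18 -1.4 0 0 0;-0.18 -2 0 0 0;-0.4 -2 -0.2 -0.6 0;-0.4 -2 -0.5 -1.5 0;-0.4 -1.8 -0.8 -2.5 0;-0.4 -1.5 -1.1 -3.5 0;-0.4 -1 -1.4 -4.5 0",
)

```text
t: 15.98
tool_pos: [0.5996, -0.0485, 0.326]
tool_rot: [1.266, 1.169, -1.263]
contact_force: [1.6, 0.2, -0.0]
opening: 0.0596
```

Run:
```python
from h import *
st();plan([.5275,.136,.09],-4.3)
p,d=ctrl.get_image("scene");cv2.imwrite("pics/s2.png",p)
```

```text
t 15.98 p [ 0.5996 -0.0485  0.326 ] jawyaw -4.36 tilt x [ 0.003 -0.001 -1.   ] f [ 1.57  0.23 -0.03] open 0.0596 q [-0.2  -0.04  1.55 -0.    1.63 -0.13]
units xyz [ 5.889 -2.167 -4.467] turn -0.011 alt turn 35.99 rows>= 7.388535328988407
```

View pics/s2.png

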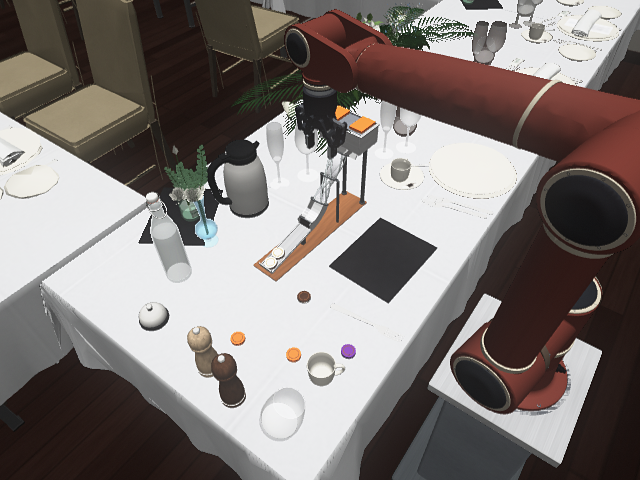

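Two white in the lane, one dark left at (304,297).

Emit:
drive_tool(
  commands="-0.4 0.7 -0.3 -0.6 0;-0.4 1.5 -0.6 -1.2 0;-0.4 2.3 -0.9 -1.8 0;-0.4 3.1 -1.2 -2.4 0;-0.4 3.9 -1.5 -3;-0.4 4.7 -1.8 -3.6 0;-0.4 5.4 -2.1 -4.2 0;-0.4 5.8 -2.1 -4.4 0",
)

```text
schema error: expected 5 numbers
```

Emit:
drive_tool(
  commands="-0.4 0.7 -0.3 -0.6 0;-0.4 1.5 -0.6 -1.2 0;-0.4 2.3 -0.9 -1.8 0;-0.4 3.1 -1.2 -2.4 0;-0.4 3.9 -1.5 -3 0;-0.4 4.7 -1.8 -3.6 0;-0.4 5.4 -2.1 -4.2 0;-0.4 5.8 -2.1 -4.4 0",
)

```text
t: 16.7
tool_pos: [0.5247, 0.134, 0.0879]
tool_rot: [1.258, 1.179, -1.269]
contact_force: [-0.7, 0.9, -1.2]
opening: 0.06
```

Run:
```python
from h import *
st();plan([.528,.136,.0015],-4.3)
i=ctrl.camera_info("wrist");p,d=ctrl.get_image("wrist");cv2.imwrite("pics/w11.png",p);print(proj("wrist",[.528,.136,.01],i))
```

```text
t 16.7 p [0.5247 0.134  0.0879] jawyaw -4.17 tilt x [-0.008 -0.    -1.   ] f [-0.67  0.85 -1.23] open 0.06 q [ 0.11 -0.01  1.92  0.    1.23  0.18]
units xyz [ 2.159  0.096 -0.058] turn 0.026 alt turn -35.97 rows>= 2.07336502202591
[329.73270521 246.88124162]
```

View pics/w11.png

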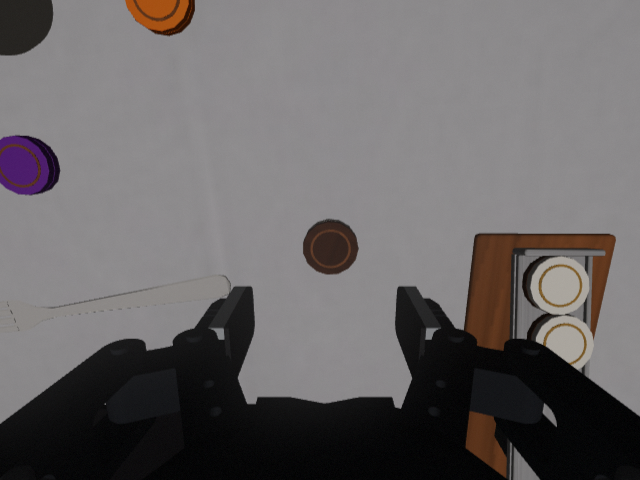

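Run:
```python
from h import *
st();plan([.528,.136,.0015],-4.3);print(onz("wrist",231,283,.009))
```

```text
t 16.75 p [0.524  0.1339 0.0857] jawyaw -4.15 tilt x [-0.011 -0.001 -1.   ] f [-1.45 -0.6  -1.14] open 0.0599 q [ 0.11 -0.    1.92  0.    1.23  0.18]
units xyz [ 2.103  0.118 -0.063] turn 0.03 alt turn -35.97 rows>= 2.021037372429912
[0.46061055 0.11594041 0.009     ]
```

Emit:
drive_tool(
  commands="-0.4 0 0 0 0;-0.4 0 0 0 0;-0.4 0 0 0 0",
)

```text
t: 17.0
tool_pos: [0.5311, 0.1313, 0.0949]
tool_rot: [1.267, 1.17, -1.263]
contact_force: [-0.3, -0.3, -0.5]
opening: 0.0601
```

Run:
```python
from h import *
st();plan([.528,.136,.0015],-4.3)
```

```text
t 17.0 p [0.5311 0.1313 0.0949] jawyaw -4.37 tilt x [ 0.003 -0.    -1.   ] f [-0.26 -0.34 -0.47] open 0.0601 q [ 0.11 -0.01  1.91 -0.    1.23  0.18]
units xyz [ 2.334 -0.094 -0.111] turn -0.014 alt turn 35.99 rows>= 2.2436409211657904
```

Emit:
drive_tool(
  commands="-0.4 0.8 -0.08 -0.1 0;-0.4 1.7 -0.08 -0.1 0;-0.4 2.35 -0.08 -0.1 0;-0.4 2.35 -0.08 -0.1 0;-0.4 2.35 -0.08 -0.1 0;0.4 2.35 -0.08 -0.1 0;0.4 2.35 -0.08 -0.1 0;0.4 2.35 -0.08 -0.1 0",
)

```text
t: 17.67
tool_pos: [0.5283, 0.1362, 0.0011]
tool_rot: [1.267, 1.17, -1.261]
contact_force: [0.5, -0.1, 4.4]
opening: 0.0336
```

Emit:
drive_tool(
  commands="0.4 0 0 0 0;0.4 0 0 0 0;0.4 0 0 0 0;0.4 0 0 0 0",
)

```text
t: 18.0
tool_pos: [0.5283, 0.1363, 0.0011]
tool_rot: [1.266, 1.17, -1.261]
contact_force: [0.0, -1.0, 6.1]
opening: 0.0336
```

Emit:
drive_tool(
  commands="0.4 -0.5 0 0 0;0.4 -1.5 0 0 0;0.4 -2.5 0 0.3 0;0.4 -3.5 0.2 0.6 0;0.4 -4.4 0.4 1.2 0;0.4 -5.2 0.6 2 0;0.4 -5.9 0.8 2.8 0;0.4 -6.6 1 3.6 0",
)

```text
t: 18.67
tool_pos: [0.554, -0.0032, 0.2583]
tool_rot: [1.265, 1.172, -1.262]
contact_force: [1.5, -0.1, 0.1]
opening: 0.0337
```

Run:
```python
from h import *
st();plan([.641,-.2257,.35],-4.3)
```

```text
t 18.67 p [ 0.554  -0.0032  0.2583] jawyaw -4.26 tilt x [ 0.002 -0.    -1.   ] f [ 1.5  -0.06  0.14] open 0.0337 q [-0.14 -0.13  1.75  0.    1.52 -0.07]
units xyz [-2.286  2.587  5.384] turn 0.008 alt turn -35.99 rows>= 6.135629718260115
```

Emit:
drive_tool(
  commands="0.4 -0.9 0.3 0.4 0;0.4 -1.8 0.6 0.9 0;0.4 -2.4 1 1.6 0;0.4 -2.4 1.4 2.5 0;0.4 -2.4 1.8 3.4 0;0.4 -2.4 2.2 4.3 0;0.4 -2.4 2.6 5.2 0;0.4 -2.4 2.6 5.4 0",
)

```text
t: 19.33
tool_pos: [0.642, -0.2306, 0.3503]
tool_rot: [1.266, 1.17, -1.269]
contact_force: [0.5, 0.7, 0.2]
opening: 0.0338
```

Emit:
drive_tool(
  commands="0.4 0 0 0 0;0.4 0 0 0 0;0.4 0 0 0 0",
)

```text
t: 19.58
tool_pos: [0.6414, -0.224, 0.3524]
tool_rot: [1.264, 1.173, -1.263]
contact_force: [-0.3, 1.1, -0.2]
opening: 0.0337
```

Run:
```python
from h import *
st();plan([.641,-.2257,.282],-4.3)
p,d=ctrl.get_image("wrist");crop(p,180,460,180,380,2,"pics/w12.png")
```

```text
t 19.58 p [ 0.6414 -0.224   0.3524] jawyaw -4.24 tilt x [ 0.  0. -1.] f [-0.32  1.14 -0.21] open 0.0337 q [-0.45  0.14  1.32  0.    1.68 -0.37]
units xyz [ 1.759 -0.007  0.043] turn 0.012 alt turn -35.99 rows>= 1.6882473332465784
```

View pics/w12.png

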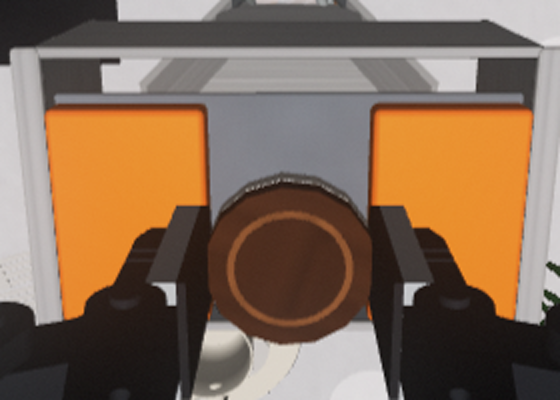

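Emit:
drive_tool(
  commands="0.4 0.3 0 0.04 0;0.4 0.6 0 0.05 0;0.4 0.8 0 0.05 0;0.4 1 0 0.05 0;0.4 1.2 0 0.05 0;0.4 1.4 0 0.05 0;0.4 1.6 0 0.05 0;0.4 1.78 0 0.05 0",
)

```text
t: 20.3
tool_pos: [0.6415, -0.2273, 0.28]
tool_rot: [1.265, 1.173, -1.264]
contact_force: [-0.2, 0.3, 2.1]
opening: 0.0336
```

Emit:
drive_tool(
  commands="0.4 0 0 0 0;0.4 0 0 0 0;0.4 0 0 0 0",
)

```text
t: 20.55
tool_pos: [0.6415, -0.2273, 0.2808]
tool_rot: [1.265, 1.173, -1.264]
contact_force: [0.2, 1.3, 1.1]
opening: 0.0336
```

Run:
```python
from h import *
st();plan([.641,-.2257,.282],-4.3)
p,d=ctrl.get_image("wrist");crop(p,180,460,180,380,2,"pics/w13.png")
```

```text
t 20.55 p [ 0.6415 -0.2273  0.2808] jawyaw -4.3 tilt x [ 0.  0. -1.] f [0.24 1.27 1.13] open 0.0336 q [-0.45  0.16  1.42  0.    1.57 -0.37]
units xyz [-0.03  -0.014 -0.038] turn -0.001 alt turn 36.0 rows>= 0.04882141058797779
```

View pics/w13.png

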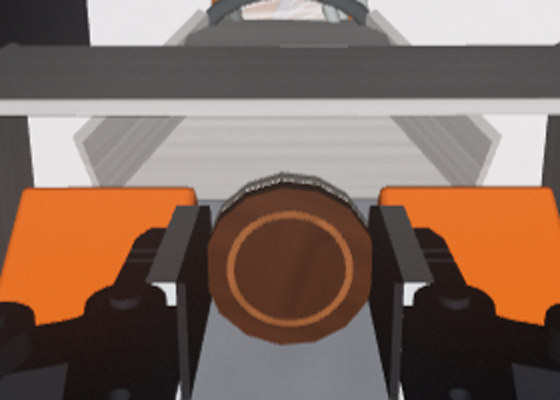

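Emit:
drive_tool(
  commands="-0.18 0 0 0 0;-0.18 0 0 0 0;-0.18 0 0 0 0;-0.18 0 0 0 0;-0.18 0 0 0 0;-0.18 0 0 0 0;-0.18 0 0 0 0;-0.18 0 0 0 0",
)

```text
t: 21.27
tool_pos: [0.6414, -0.2276, 0.2807]
tool_rot: [1.264, 1.172, -1.264]
contact_force: [0.4, 1.3, 2.1]
opening: 0.0508
```

Emit:
drive_tool(
  commands="-0.18 0 0 0 0;-0.18 0 0 0 0;-0.18 0 0 0 0;-0.18 0 0 0 0;-0.18 0 0 0 0;-0.18 0 0 0 0;-0.18 0 0 0 0;-0.18 0 0 0 0",
)

```text
t: 21.93
tool_pos: [0.6414, -0.2275, 0.2806]
tool_rot: [1.264, 1.173, -1.264]
contact_force: [0.4, 1.4, 1.2]
opening: 0.0504
```

Emit:
drive_tool(
  commands="-0.18 -0.6 0 0 0;-0.18 -1.4 0 0 0;-0.18 -2 0 0 0;-0.4 -2 -0.2 -0.6 0;-0.4 -2 -0.4 -1.5 0;-0.4 -2 -0.6 -2.5 0;-0.4 -2 -0.8 -3.5 0;-0.4 -2 -0.8 -3.8 0",
)

```text
t: 22.6
tool_pos: [0.6199, -0.0692, 0.3608]
tool_rot: [1.263, 1.176, -1.261]
contact_force: [0.0, -0.2, 0.0]
opening: 0.0598
```

Emit:
drive_tool(
  commands="-0.4 0 0 0 0;-0.4 0 0 0 0;-0.4 0 0 0 0",
)

```text
t: 22.85
tool_pos: [0.6209, -0.0746, 0.3602]
tool_rot: [1.264, 1.172, -1.266]
contact_force: [0.3, 0.1, 0.2]
opening: 0.0601
```

Run:
```python
from h import *
import pickle
st();i=ctrl.camera_info("wrist");p,d=ctrl.get_image("wrist");cv2.imwrite("pics/w14.png",p);pickle.dump((i,d),open("pics/w14.pkl","wb"))
p,d=ctrl.get_image("top");cv2.imwrite("pics/t1.png",p)
```

```text
t 22.85 p [ 0.6209 -0.0746  0.3602] jawyaw -4.37 tilt x [-0.001 -0.001 -1.   ] f [0.26 0.12 0.24] open 0.0601 q [-0.24  0.01  1.45 -0.    1.69 -0.16]
```

View pics/w14.png

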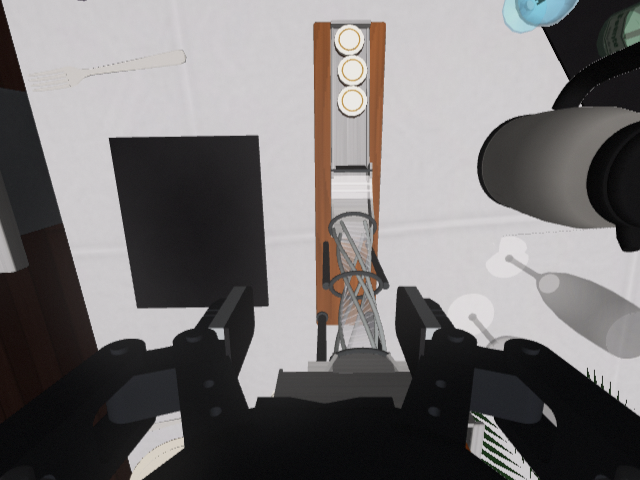

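View pics/t1.png

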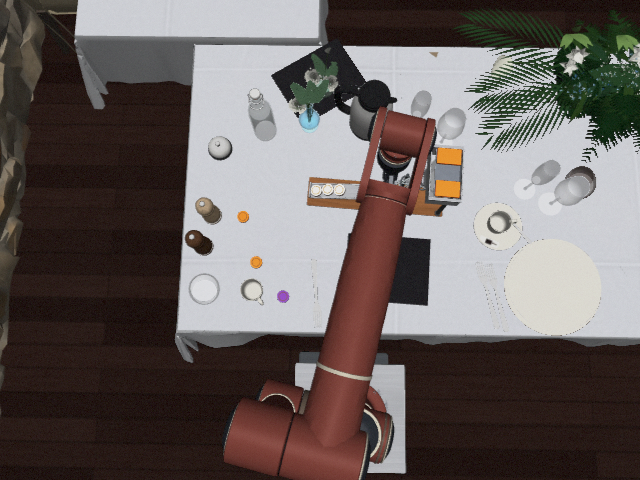

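Run:
```python
from h import *
import pickle
i,d=pickle.load(open("pics/w14.pkl","rb"))
for u,v,z in((349,40,.0298),(351.5,70,.0379),(352,101,.046)): print(onz("wrist",u,v,z,i).round(4), d[int(v),int(u)])
c=np.array([onz("wrist",u,v,.006,i) for u,v in((110,138),(259,136),(268,305),(137,307))]);print(c.round(4),c.mean(0))
p=cv2.imread("pics/t1.png")
for u,v,z in((315.7,190,.0298),(327.5,190,.0379),(340,190,.046)): print(onz("top",u,v,z).round(4))
plan([.655,.03,.10],-4)
```

```text
[0.6643 0.107  0.0298] 0.42560202
[0.6647 0.0727 0.0379] 0.42693582
[0.6628 0.0373 0.046 ] 0.4270783
[[ 0.3412  0.0194  0.006 ]
 [ 0.5399  0.0069  0.006 ]
 [ 0.5231 -0.2383  0.006 ]
 [ 0.3245 -0.2266  0.006 ]] [ 0.43218028 -0.10965178  0.006     ]
[0.6627 0.1087 0.0298]
[0.6611 0.0728 0.0379]
[0.6595 0.0352 0.046 ]
units xyz [ 6.503  0.651 -2.685] turn -0.084 alt turn 35.92 rows>= 6.777576654438925
```

Emit:
drive_tool(
  commands="-0.4 0.3 0.2 -0.8 0;-0.4 0.6 0.5 -1.6 0;-0.4 1.2 0.7 -2.4 0;-0.4 2 0.8 -2.8 0;-0.4 3 0.8 -2.8 0;-0.4 4 0.8 -2.8 0;-0.4 5 0.8 -2.8 0;-0.4 5.8 0.8 -2.8 0",
)

```text
t: 23.62
tool_pos: [0.6601, 0.0346, 0.1247]
tool_rot: [1.264, 1.174, -1.268]
contact_force: [-0.8, -0.9, -0.6]
opening: 0.0595
```

Emit:
drive_tool(
  commands="-0.4 0 0 0 0;-0.4 0 0 0 0;-0.4 0 0 0 0",
)

```text
t: 23.87
tool_pos: [0.6628, 0.0349, 0.1311]
tool_rot: [1.267, 1.17, -1.263]
contact_force: [0.5, -0.1, 0.9]
opening: 0.0599
```

Run:
```python
from h import *
import pickle
st();i=ctrl.camera_info("wrist");p,d=ctrl.get_image("wrist");cv2.imwrite("pics/w15.png",p);pickle.dump((i,d),open("pics/w15.pkl","wb"))
plan([.661,.0365,.036],-4)
```

```text
t 23.87 p [0.6628 0.0349 0.1311] jawyaw -4.37 tilt x [ 0.003 -0.    -1.   ] f [ 0.54 -0.07  0.93] open 0.0599 q [-0.06  0.22  1.6  -0.    1.32  0.02]
units xyz [ 2.41  -0.08  -0.032] turn -0.072 alt turn 35.93 rows>= 2.313435731368197
```

View pics/w15.png

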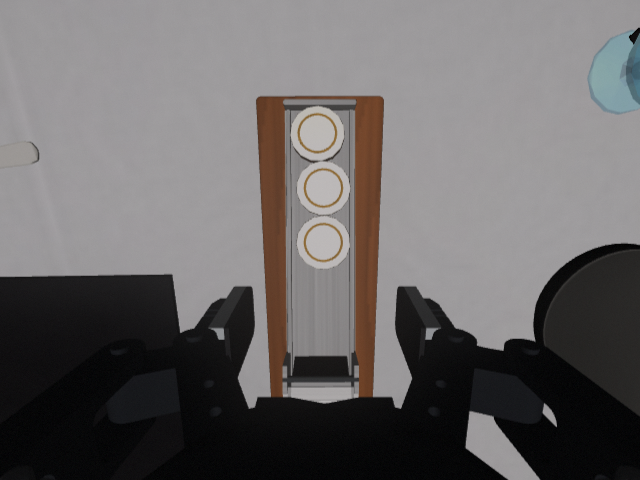

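Run:
```python
from h import *
import pickle
i,d=pickle.load(open("pics/w15.pkl","rb"))
o=ctrl.get_obs();R=Ro.from_rotvec(o["tool_rot"]).as_matrix()
def w(u,v):
    O,r=ray("wrist",u,v,i);return O+r*d[int(v),int(u)]
for u,v in((317,133),(323,187),(323,242)): print(w(u,v).round(4))
for u,v in((240,290),(247,290),(250,300),(236,292),(402,292),(410,292),(252,330),(251,350)): print(u,v,(R.T@(w(u,v)-o["tool_pos"])).round(4))
```

```text
[0.6642 0.1079 0.0296]
[0.6655 0.0733 0.0362]
[0.6628 0.0383 0.0456]
240 290 [-0.0117 -0.0333 -0.0112]
247 290 [-0.0114 -0.0306 -0.011 ]
250 300 [-0.0088 -0.0303 -0.0056]
236 292 [-0.0126 -0.0346 -0.0107]
402 292 [-0.0129  0.0296 -0.0109]
410 292 [-0.0134  0.0326 -0.0111]
252 330 [-0.0086 -0.0302  0.0079]
251 350 [ 0.1304 -0.0636  0.1052]
```

Run:
```python
from h import *
st();plan([.6625,.0383,.037],-4.2)
```

```text
t 23.92 p [0.6636 0.035  0.1324] jawyaw -4.36 tilt x [ 0.006 -0.    -1.   ] f [0.05 0.23 0.27] open 0.0596 q [-0.06  0.22  1.6  -0.    1.32  0.02]
units xyz [ 2.385 -0.046 -0.08 ] turn -0.032 alt turn 35.97 rows>= 2.289868724479874
```

Emit:
drive_tool(
  commands="-0.3 0.7 0 -0.08 0;-0.3 1.4 0 -0.08 0;-0.3 1.8 0 -0.08 0;-0.3 1.8 0 -0.08 0;-0.3 1.8 0 -0.08 0;-0.3 1.8 0 -0.08 0",
)

```text
t: 24.42
tool_pos: [0.6639, 0.0387, 0.0603]
tool_rot: [1.267, 1.168, -1.26]
contact_force: [0.0, -0.2, 1.2]
opening: 0.0555
```

Run:
```python
from h import *
st();plan([.6625,.0383,.037],-4.2)
p,d=ctrl.get_image("wrist");crop(p,180,460,120,400,2,"pics/w16.png")
```

```text
t 24.42 p [0.6639 0.0387 0.0603] jawyaw -4.32 tilt x [ 0.006 -0.    -1.   ] f [ 0.03 -0.2   1.19] open 0.0555 q [-0.05  0.29  1.64 -0.    1.2   0.02]
units xyz [ 0.583 -0.038  0.014] turn -0.024 alt turn 35.98 rows>= 0.5609484195307134
```

View pics/w16.png

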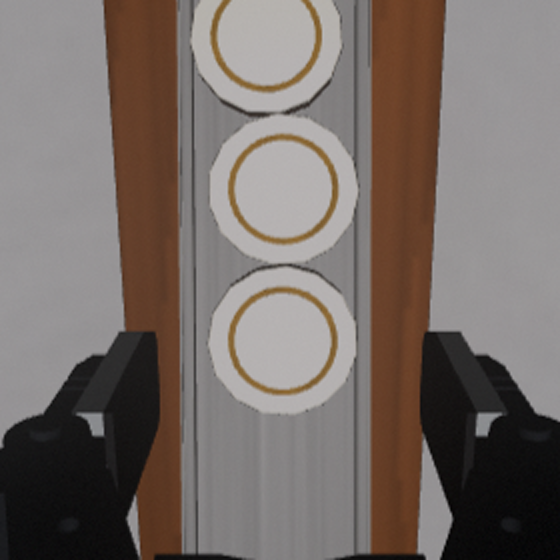

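Emit:
drive_tool(
  commands="-0.3 0.3 -0.03 0.01 0;-0.3 0.58 -0.03 0.01 0;-0.3 0.58 -0.03 0.01 0;-0.3 0.58 -0.03 0.01 0",
)

```text
t: 24.8
tool_pos: [0.6589, 0.0387, 0.0317]
tool_rot: [1.263, 1.175, -1.267]
contact_force: [-0.1, -0.2, 0.0]
opening: 0.0555
```

Run:
```python
from h import *
import pickle
st();plan([.6625,.0383,.037],-4.2)
o=ctrl.get_obs();i=ctrl.camera_info("wrist");p,d=ctrl.get_image("wrist");crop(p,180,460,120,400,2,"pics/w17.png");pickle.dump((i,d,o),open("pics/w17.pkl","wb"))
```

```text
t 24.8 p [0.6589 0.0387 0.0317] jawyaw -4.32 tilt x [-0.003  0.    -1.   ] f [-0.11 -0.23  0.04] open 0.0555 q [-0.05  0.32  1.66  0.    1.16  0.02]
units xyz [-0.134  0.089  0.004] turn -0.024 alt turn 35.98 rows>= 0.15414674157165836
```

View pics/w17.png

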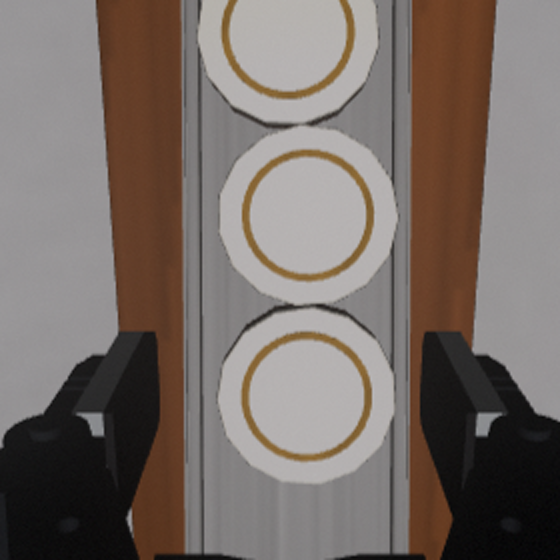

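Emit:
drive_tool(
  commands="-0.3 -0.13 0.09 0.01 0;-0.3 -0.13 0.09 0.01 0;-0.3 -0.13 0.09 0.01 0;-0.3 -0.13 0.09 0.01 0;-0.3 -0.13 0.09 0.01 0",
)

```text
t: 25.27
tool_pos: [0.664, 0.038, 0.0389]
tool_rot: [1.265, 1.172, -1.264]
contact_force: [0.5, -0.2, 0.1]
opening: 0.0556
```

Run:
```python
from h import *
st();plan([.6625,.0383,.037],-4.2)
```

```text
t 25.27 p [0.664  0.038  0.0389] jawyaw -4.31 tilt x [ 0. -0. -1.] f [ 0.53 -0.22  0.08] open 0.0556 q [-0.05  0.32  1.64  0.    1.17  0.02]
units xyz [ 0.048 -0.037 -0.005] turn -0.022 alt turn 35.98 rows>= 0.05815763045118902
```

Emit:
drive_tool(
  commands="-0.3 0.03 -0.02 0 0;-0.3 0.03 -0.02 0 0;0.4 0.03 -0.02 0 0;0.4 0.03 -0.02 0 0;0.4 0.03 -0.02 0 0;0.4 0.03 -0.02 0 0;0.4 0.03 -0.02 0 0;0.4 0.03 -0.02 0 0",
)

```text
t: 25.93
tool_pos: [0.663, 0.0384, 0.0389]
tool_rot: [1.264, 1.174, -1.265]
contact_force: [-3.9, 1.2, 7.1]
opening: 0.0335
```

Run:
```python
from h import *
import pickle
st();o=ctrl.get_obs();i=ctrl.camera_info("wrist");p,d=ctrl.get_image("wrist");crop(p,180,460,120,400,2,"pics/w18.png");pickle.dump((i,d,o),open("pics/w18.pkl","wb"))
R=Ro.from_rotvec(o["tool_rot"]).as_matrix()
for v in range(288,345,4):
  for u in range(262,292,2):
    O,r=ray("wrist",u,v,i);q=R.T@(O+r*d[v,u]-o["tool_pos"])
    if abs(q[1])<.0185 and abs(q[1])>.0165 and q[2]<.012: print(u,v,q.round(4))
```

```text
t 25.93 p [0.663  0.0384 0.0389] jawyaw -4.3 tilt x [-0.001  0.001 -1.   ] f [-3.92  1.2   7.07] open 0.0335 q [-0.05  0.32  1.65  0.    1.17  0.02]
278 288 [-0.0102 -0.0181 -0.011 ]
280 288 [-0.0109 -0.0173 -0.0113]
282 288 [-0.0096 -0.0166 -0.0108]
286 288 [ 0.0042 -0.0166 -0.005 ]
276 292 [-0.0139 -0.0185 -0.0109]
278 292 [-0.0139 -0.0177 -0.0109]
280 292 [-0.0151 -0.0167 -0.0115]
276 296 [-0.0182 -0.0179 -0.0112]
278 296 [-0.0176 -0.0172 -0.0109]
280 296 [-0.0172 -0.0165 -0.0107]
274 300 [-0.0217 -0.0182 -0.0111]
276 300 [-0.0212 -0.0175 -0.0109]
278 300 [-0.0211 -0.0168 -0.0109]
274 304 [-0.0243 -0.0178 -0.0108]
276 304 [-0.0256 -0.0169 -0.0114]
272 308 [-0.0288 -0.0179 -0.0114]
274 308 [-0.0283 -0.0173 -0.0112]
276 308 [-0.0282 -0.0166 -0.0111]
270 312 [-0.0316 -0.0182 -0.0113]
272 312 [-0.0302 -0.0177 -0.0106]
274 312 [-0.0318 -0.0168 -0.0114]
268 316 [-0.0344 -0.0184 -0.0112]
270 316 [-0.035  -0.0177 -0.0116]
272 316 [-0.0349 -0.017  -0.0115]
268 320 [-0.037  -0.018  -0.0112]
270 320 [-0.0371 -0.0174 -0.0112]
272 320 [-0.0373 -0.0167 -0.0113]
268 324 [-0.0377 -0.018  -0.0101]
[... 215 characters left out ...]
0.0382 -0.018  -0.0075]
270 332 [-0.0375 -0.0175 -0.0071]
272 332 [-0.0373 -0.0169 -0.007 ]
274 332 [-0.0353 -0.0165 -0.0058]
262 336 [-0.0488 -0.018  -0.0122]
266 336 [-0.04   -0.0184 -0.0071]
268 336 [-0.0381 -0.0181 -0.006 ]
270 336 [-0.0378 -0.0175 -0.0058]
272 336 [-0.0384 -0.0167 -0.0062]
262 340 [-0.0515 -0.0175 -0.0125]
264 340 [-0.0522 -0.0168 -0.0129]
266 340 [-0.043  -0.0179 -0.0074]
268 340 [-0.0389 -0.018  -0.005 ]
270 340 [-0.0382 -0.0175 -0.0046]
272 340 [-0.0383 -0.0168 -0.0046]
262 344 [-0.0524 -0.0174 -0.0118]
264 344 [-0.0538 -0.0165 -0.0127]
266 344 [-0.043 -0.018 -0.006]
268 344 [-0.0395 -0.018  -0.0039]
270 344 [-0.0367 -0.0178 -0.0022]
272 344 [-0.0393 -0.0167 -0.0038]
```

View pics/w18.png

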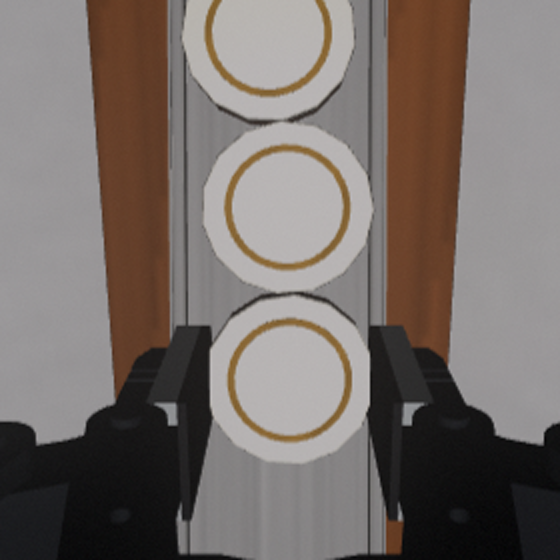

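Emit:
drive_tool(
  commands="0 0 0 0 0;0 0.06 0 0 0;0 0.06 0 0 0;0 0.06 0 0 0;0.4 0.06 0 0 0;0.4 0.06 0 0 0;0.4 0.06 0 0 0;0.4 0.06 0 0 0",
)

```text
t: 26.65
tool_pos: [0.6638, 0.0387, 0.038]
tool_rot: [1.265, 1.173, -1.263]
contact_force: [-7.0, 2.9, 13.6]
opening: 0.0337
```

Emit:
drive_tool(
  commands="0.4 0 0 0 0;0.4 0 0 0 0;0.4 0 0 0 0",
)

```text
t: 26.9
tool_pos: [0.6639, 0.0387, 0.038]
tool_rot: [1.265, 1.173, -1.263]
contact_force: [-5.7, 2.1, 14.4]
opening: 0.0338
```

Emit:
drive_tool(
  commands="0.4 -0.15 0 0 0;0.4 -0.4 0 0 0;0.4 -0.8 0 0 0;0.4 -1.4 0 0 0;0.4 -2 0 0 0;0.4 -2 0 0 0",
)

```text
t: 27.4
tool_pos: [0.6665, 0.0377, 0.1215]
tool_rot: [1.269, 1.165, -1.257]
contact_force: [1.7, 0.2, 1.3]
opening: 0.033
```

Run:
```python
from h import *
st();p,d=ctrl.get_image("wrist");crop(p,180,460,120,400,2,"pics/w19.png")
p,d=ctrl.get_image("scene");crop(p,240,400,150,290,4,"pics/s19.png")
plan([.48,-.05,.11],-4)
```

```text
t 27.4 p [0.6665 0.0377 0.1215] jawyaw -4.32 tilt x [ 0.01  -0.001 -1.   ] f [1.72 0.17 1.28] open 0.033 q [-0.05  0.23  1.61 -0.    1.3   0.02]
units xyz [ 0.15  -4.42   2.535] turn -0.064 alt turn 35.94 rows>= 4.890390542583161
```

View pics/w19.png

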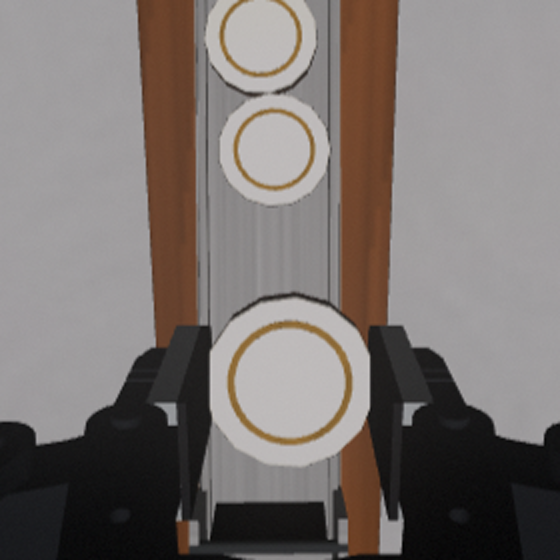

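View pics/s19.png

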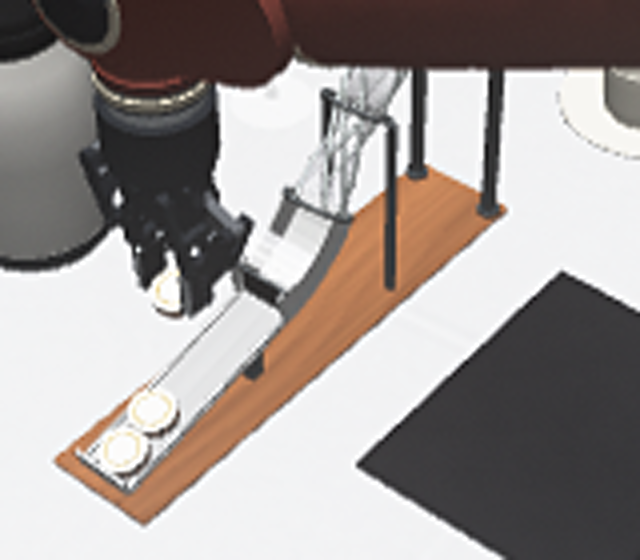

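Emit:
drive_tool(
  commands="0.4 -0.3 -0.7 0 0;0.4 -0.5 -1.7 0 0;0.4 -0.5 -2.7 0 0;0.4 -0.5 -3.7 0.3 0;0.4 -0.4 -4.4 1.1 0;0.4 -0.2 -5 2 0;0.4 0 -5.1 3 0;0.4 0 -5.1 4 0",
)

```text
t: 28.17
tool_pos: [0.4435, -0.1051, 0.1112]
tool_rot: [1.262, 1.179, -1.266]
contact_force: [0.8, -0.5, -0.4]
opening: 0.0334
```

Run:
```python
from h import *
st();plan([.445,-.18,.05],-4)
```

```text
t 28.17 p [ 0.4435 -0.1051  0.1112] jawyaw -4.21 tilt x [-0.005  0.002 -1.   ] f [ 0.76 -0.51 -0.39] open 0.0334 q [-0.4  -0.26  2.11 -0.    1.3  -0.32]
units xyz [1.526 0.183 1.868] turn -0.042 alt turn 35.96 rows>= 2.320584919742929
```

Emit:
drive_tool(
  commands="0.4 0 0.1 0.6 0;0.4 0.3 0.15 1.2 0;0.4 0.8 0.15 1.8 0;0.4 1.4 0.15 1.85 0;0.4 1.5 0.15 1.85 0;0.4 1.5 0.15 1.85 0;0.4 1.5 0.15 1.85 0",
)

```text
t: 28.75
tool_pos: [0.4475, -0.1789, 0.0544]
tool_rot: [1.264, 1.175, -1.265]
contact_force: [0.1, -0.3, -0.0]
opening: 0.0335
```

Run:
```python
from h import *
st();plan([.445,-.18,.013],-4)
p,d=ctrl.get_image("wrist");cv2.imwrite("pics/w20.png",p)
```

```text
t 28.75 p [ 0.4475 -0.1789  0.0544] jawyaw -4.28 tilt x [-0.002  0.001 -1.   ] f [ 0.13 -0.3  -0.01] open 0.0335 q [-0.54 -0.11  2.08  0.    1.17 -0.46]
units xyz [ 1.035 -0.057  0.033] turn -0.056 alt turn 35.94 rows>= 0.9944660007427302
```

View pics/w20.png

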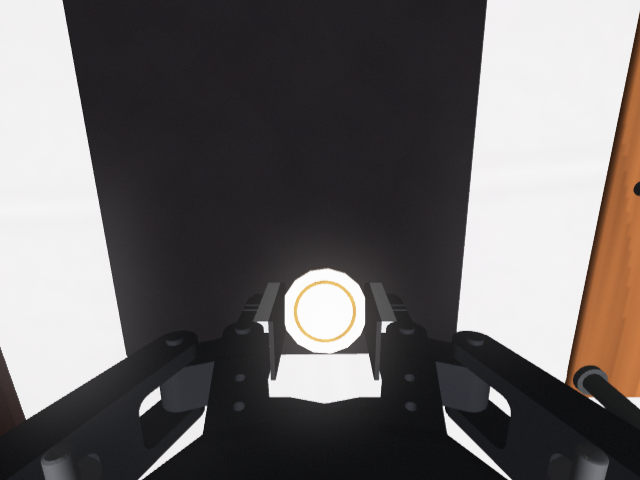

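Emit:
drive_tool(
  commands="0.4 0.4 0 0 0;0.4 0.8 0 0 0;0.4 1 0 0 0;0.4 1 0 0 0;0.4 1 0 0 0;0.4 1 0 0 0",
)

```text
t: 29.3
tool_pos: [0.449, -0.18, 0.0163]
tool_rot: [1.264, 1.171, -1.263]
contact_force: [0.2, 0.6, -0.2]
opening: 0.0337
```

Run:
```python
from h import *
st()
```

```text
t 29.3 p [ 0.449  -0.18    0.0163] jawyaw -4.28 tilt x [ 0.002 -0.001 -1.   ] f [ 0.18  0.57 -0.22] open 0.0337 q [-0.54 -0.04  2.1   0.    1.09 -0.46]
```

Lower a bit more until contact, then open gently and rise.

Emit:
drive_tool(
  commands="0.4 0.05 0 0 0;0.4 0.1 0 0 0;0.4 0.1 0 0 0;0.4 0.1 0 0 0",
)

```text
t: 29.63
tool_pos: [0.4485, -0.18, 0.0116]
tool_rot: [1.265, 1.172, -1.264]
contact_force: [0.0, -0.1, 2.3]
opening: 0.0334
```

Emit:
drive_tool(
  commands="0 0 0 0 0;0 0 0 0 0;-0.2 0 0 0 0;-0.2 0 0 0 0;-0.2 0 0 0 0;-0.2 -0.5 0 0 0;-0.3 -1.3 0 0 0;-0.3 -2.1 0 0 0",
)

```text
t: 30.3
tool_pos: [0.4467, -0.179, 0.0946]
tool_rot: [1.264, 1.177, -1.266]
contact_force: [1.2, -1.5, 0.4]
opening: 0.0556
```

Emit:
drive_tool(
  commands="-0.3 -0.5 -0.2 -0.5 0;-0.3 -0.6 0 -1.5 0;-0.3 -0.6 0.4 -2.4 0;-0.3 -0.6 1.2 -2.9 0;-0.3 -0.6 2.2 -3.3 0;-0.3 -0.6 3.2 -3.8 0;-0.3 -0.6 4.2 -4.2 0;-0.3 -0.6 4.2 -4.2 0",
)

```text
t: 30.97
tool_pos: [0.6326, -0.0227, 0.1179]
tool_rot: [1.264, 1.174, -1.261]
contact_force: [-1.2, 0.4, 0.3]
opening: 0.0556
```

Run:
```python
from h import *
import pickle
st();i=ctrl.camera_info("wrist");p,d=ctrl.get_image("wrist");cv2.imwrite("pics/w21.png",p);pickle.dump((i,d),open("pics/w21.pkl","wb"))
plan([.6655,.0733,.06],-4)
p,d=ctrl.get_image("scene");crop(p,240,440,170,320,4,"pics/s21.png")
```

```text
t 30.97 p [ 0.6326 -0.0227  0.1179] jawyaw -4.17 tilt x [ 0.001  0.001 -1.   ] f [-1.2   0.39  0.29] open 0.0556 q [-0.15  0.16  1.69  0.    1.29 -0.08]
units xyz [ 1.453  0.684 -2.473] turn -0.035 alt turn 35.96 rows>= 2.828134555629322
```

View pics/w21.png

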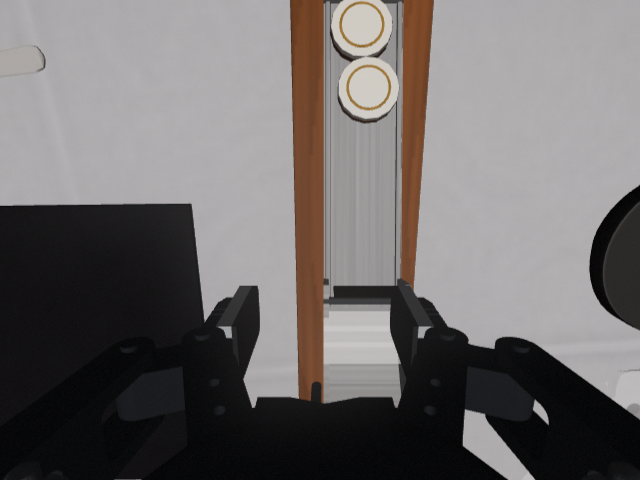

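View pics/s21.png

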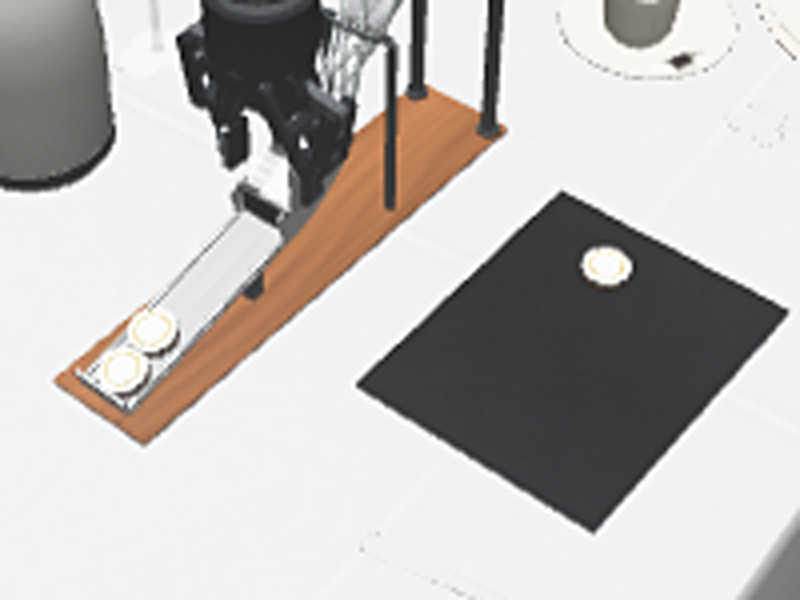

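Emit:
drive_tool(
  commands="-0.3 0 0.2 -0.8 0;-0.3 0 0.4 -1.6 0;-0.3 0.2 0.7 -2.4 0;-0.3 0.8 0.7 -2.45 0;-0.3 1.3 0.7 -2.45 0;-0.3 1.3 0.7 -2.45 0;-0.3 1.3 0.7 -2.45 0;-0.3 1.3 0.7 -2.45 0",
)

```text
t: 31.73
tool_pos: [0.6634, 0.0699, 0.0683]
tool_rot: [1.266, 1.171, -1.264]
contact_force: [0.0, 0.2, 0.2]
opening: 0.0553
```

Emit:
drive_tool(
  commands="-0.3 0 0 0 0;-0.3 0 0 0 0;-0.3 0 0 0 0",
)

```text
t: 31.98
tool_pos: [0.6643, 0.0704, 0.0687]
tool_rot: [1.266, 1.171, -1.263]
contact_force: [1.2, 0.1, -0.6]
opening: 0.0556
```

Run:
```python
from h import *
st();i=ctrl.camera_info("wrist");p,d=ctrl.get_image("wrist");cv2.imwrite("pics/w22.png",p)
plan([.6655,.0735,.030],-4)
for u,v in((320,250),(320,200)):
    O,r=ray("wrist",u,v,i);print((O+r*d[v,u]).round(4))
print(proj("wrist",[.665,.0733,.0379],i))
```

```text
t 31.98 p [0.6643 0.0704 0.0687] jawyaw -4.34 tilt x [ 0.002 -0.    -1.   ] f [ 1.22  0.08 -0.58] open 0.0556 q [-0.01  0.29  1.63 -0.    1.22  0.07]
units xyz [ 0.959  0.027 -0.078] turn -0.067 alt turn 35.93 rows>= 0.9233244766177169
[0.6635 0.0841 0.0353]
[0.6654 0.109  0.0296]
[324.58982573 271.32279691]
```

View pics/w22.png

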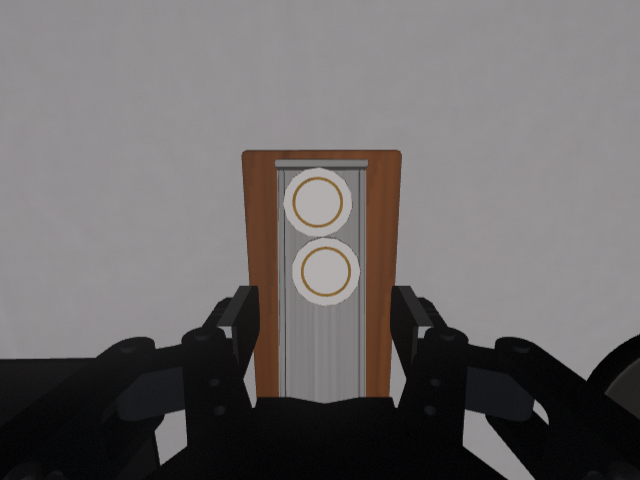

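Emit:
drive_tool(
  commands="-0.3 0.3 0.03 -0.08 0;-0.3 0.6 0.03 -0.08 0;-0.3 0.8 0.03 -0.08 0;-0.3 0.9 0.03 -0.08 0;-0.3 0.9 0.03 -0.08 0;-0.3 0.9 0.03 -0.08 0;-0.3 0.9 0.03 -0.08 0",
)

```text
t: 32.62
tool_pos: [0.6652, 0.0738, 0.0312]
tool_rot: [1.265, 1.172, -1.264]
contact_force: [0.9, 1.1, 0.3]
opening: 0.0553
```

Run:
```python
from h import *
st();plan([.6655,.0735,.0295],-4)
```

```text
t 32.62 p [0.6652 0.0738 0.0312] jawyaw -4.31 tilt x [ 0. -0. -1.] f [0.93 1.08 0.26] open 0.0553 q [-0.    0.34  1.64 -0.    1.16  0.07]
units xyz [0.044 0.008 0.008] turn -0.062 alt turn 35.94 rows>= 0.04330228245104914
```

Emit:
drive_tool(
  commands="-0.3 0.05 0 0 0;-0.3 0.05 0 0 0;0.4 0.05 0 0 0;0.4 0.05 0 0 0;0.4 0.05 0 0 0;0.4 0.05 0 0 0;0.4 0.05 0 0 0;0.4 0.05 0 0 0",
)

```text
t: 33.28
tool_pos: [0.6655, 0.0742, 0.0308]
tool_rot: [1.265, 1.172, -1.263]
contact_force: [-2.8, 1.6, 4.8]
opening: 0.0333
```

Emit:
drive_tool(
  commands="0.4 0 0 0 0;0.4 0 0 0 0",
)

```text
t: 33.45
tool_pos: [0.6655, 0.0742, 0.0307]
tool_rot: [1.265, 1.172, -1.263]
contact_force: [-3.1, 0.3, 5.8]
opening: 0.0339
```

Run:
```python
from h import *
st();p,d=ctrl.get_image("wrist");crop(p,180,460,120,400,2,"pics/w23.png")
```

```text
t 33.45 p [0.6655 0.0742 0.0307] jawyaw -4.3 tilt x [ 0.001  0.    -1.   ] f [-3.06  0.31  5.83] open 0.0339 q [-0.    0.34  1.64  0.    1.16  0.07]
```

View pics/w23.png

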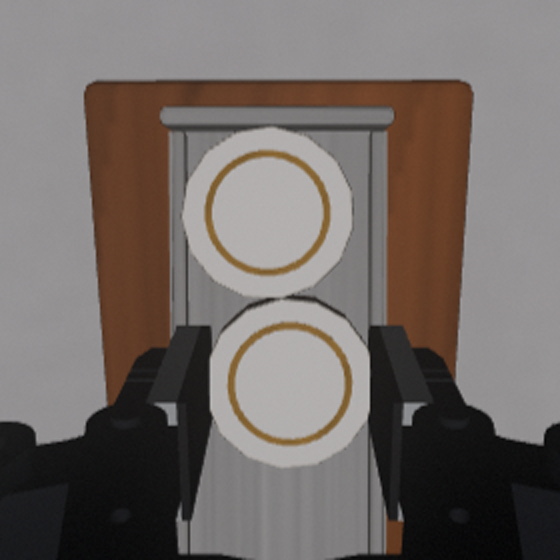

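Emit:
drive_tool(
  commands="0 0 0 0 0;0 0.06 0 0 0;0 0.06 0 0 0;0 0.06 0 0 0;0.4 0.06 0 0 0;0.4 0.06 0 0 0;0.4 0.06 0 0 0;0.4 0.06 0 0 0",
)

```text
t: 34.17
tool_pos: [0.6658, 0.0748, 0.0301]
tool_rot: [1.266, 1.173, -1.263]
contact_force: [-7.5, 2.6, 15.7]
opening: 0.0334
```

Emit:
drive_tool(
  commands="0.4 0 0 0 0;0.4 0 0 0 0;0.4 -0.15 0 0 0;0.4 -0.4 0 0 0;0.4 -0.8 0 0 0;0.4 -1.4 0 0 0;0.4 -2 0 0 0;0.4 -2 0 0 0",
)

```text
t: 34.83
tool_pos: [0.6684, 0.0737, 0.113]
tool_rot: [1.269, 1.166, -1.257]
contact_force: [0.6, -1.1, 1.2]
opening: 0.0334
```

Run:
```python
from h import *
st();p,d=ctrl.get_image("wrist");crop(p,180,460,120,400,2,"pics/w24.png");plan([.455,-.11,.11],-4)
```

```text
t 34.83 p [0.6684 0.0737 0.113 ] jawyaw -4.32 tilt x [ 0.01 -0.   -1.  ] f [ 0.64 -1.11  1.24] open 0.0334 q [-0.    0.25  1.6  -0.    1.28  0.07]
units xyz [-0.022 -4.948  4.979] turn -0.064 alt turn 35.94 rows>= 6.732962427925481
```

View pics/w24.png

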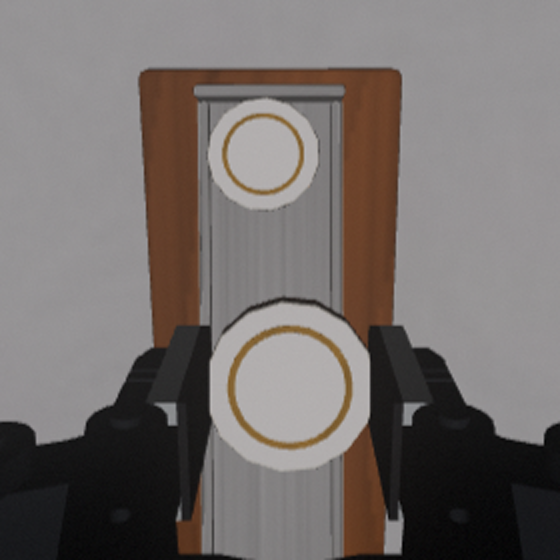

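Emit:
drive_tool(
  commands="0.4 -0.3 -0.8 0 0;0.4 -0.4 -1.8 0.1 0;0.4 -0.4 -2.7 0.5 0;0.4 -0.4 -3.5 1.1 0;0.4 -0.2 -4.2 1.9 0;0.4 0 -4.9 2.7 0;0.4 0 -4.9 3.7 0;0.4 0 -4.9 4.7 0",
)

```text
t: 35.55
tool_pos: [0.4517, -0.0988, 0.1037]
tool_rot: [1.262, 1.177, -1.266]
contact_force: [1.5, -0.0, 0.9]
opening: 0.0336
```

Emit:
drive_tool(
  commands="0.4 0 0 0.2 0;0.4 0 0 0.2 0;0.4 0 0 0.2 0;0.4 0 0 0.2 0",
)

```text
t: 35.88
tool_pos: [0.4545, -0.1057, 0.1059]
tool_rot: [1.264, 1.175, -1.264]
contact_force: [0.4, 0.4, -0.5]
opening: 0.0335
```

Run:
```python
from h import *
st();plan([.45,-.11,.03],-4);plan([.45,-.11,.012],-4)
p,d=ctrl.get_image("wrist");cv2.imwrite("pics/w25.png",p)
```

```text
t 35.88 p [ 0.4545 -0.1057  0.1059] jawyaw -4.26 tilt x [-0.001  0.001 -1.   ] f [ 0.42  0.44 -0.5 ] open 0.0335 q [-0.39 -0.22  2.09  0.    1.28 -0.31]
units xyz [ 1.898 -0.103  0.117] turn -0.052 alt turn 35.95 rows>= 1.8265876994840928
units xyz [ 2.348 -0.102  0.118] turn -0.052 alt turn 35.95 rows>= 2.257064693865369
```

View pics/w25.png

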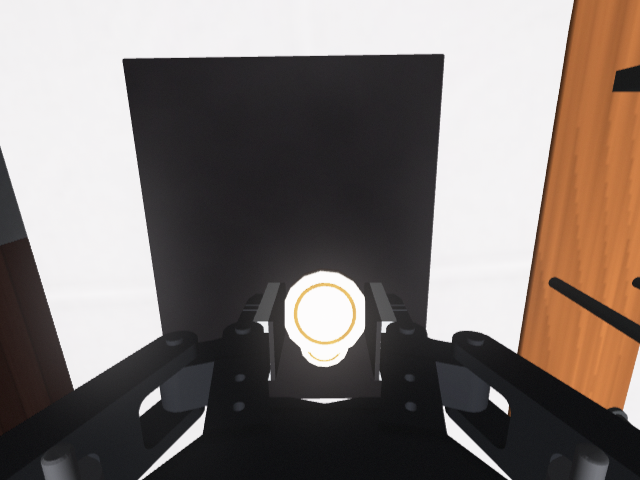

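Emit:
drive_tool(
  commands="0.4 0.7 -0.05 0.12 0;0.4 1.4 -0.05 0.12 0;0.4 1.9 -0.05 0.12 0;0.4 2.1 -0.05 0.12 0;0.4 2.3 -0.05 0.12 0;0.4 2.35 -0.05 0.12 0;0.4 2.35 -0.05 0.12 0;0.4 2.35 -0.05 0.12 0",
)

```text
t: 36.6
tool_pos: [0.4535, -0.1116, 0.0138]
tool_rot: [1.264, 1.171, -1.263]
contact_force: [0.8, 0.1, -0.3]
opening: 0.0336
```

Run:
```python
from h import *
st()
```

```text
t 36.6 p [ 0.4535 -0.1116  0.0138] jawyaw -4.28 tilt x [ 0.002 -0.001 -1.   ] f [ 0.83  0.09 -0.33] open 0.0336 q [-0.4  -0.08  2.14  0.    1.08 -0.33]
```

Emit:
drive_tool(
  commands="0.4 0.06 0 0 0;0.4 0.06 0 0 0;0.4 0.06 0 0 0;0.1 0.06 0 0 0;0 0.06 0 0 0;-0.2 0.06 0 0 0;-0.2 0.06 0 0 0;-0.2 0.06 0 0 0",
)

```text
t: 37.27
tool_pos: [0.4522, -0.1114, 0.0101]
tool_rot: [1.264, 1.173, -1.265]
contact_force: [1.0, 0.3, -0.2]
opening: 0.0511
```

Emit:
drive_tool(
  commands="-0.2 -0.4 0 0 0;-0.2 -1.2 0 0 0;-0.3 -2 0 0 0;-0.3 -2.5 0.2 -0.6 0;-0.3 -2.7 0.4 -1.5 0;-0.3 -2.7 0.8 -2.4 0;-0.3 -2.7 1.2 -3.3 0;-0.3 -2.7 1.8 -4.1 0",
)

```text
t: 37.93
tool_pos: [0.5364, 0.0488, 0.1185]
tool_rot: [1.264, 1.173, -1.264]
contact_force: [-0.3, -1.3, 0.7]
opening: 0.0555
```

Run:
```python
from h import *
st();plan([.664,.1082,.055],-4)
p,d=ctrl.get_image("top");crop(p,280,460,150,320,4,"pics/t26.png")
```

```text
t 37.93 p [0.5364 0.0488 0.1185] jawyaw -4.29 tilt x [ 0.  0. -1.] f [-0.35 -1.29  0.68] open 0.0555 q [-0.05 -0.06  1.92  0.    1.28  0.03]
units xyz [ 1.589  3.07  -1.72 ] turn -0.058 alt turn 35.94 rows>= 3.703218152448049
```

View pics/t26.png

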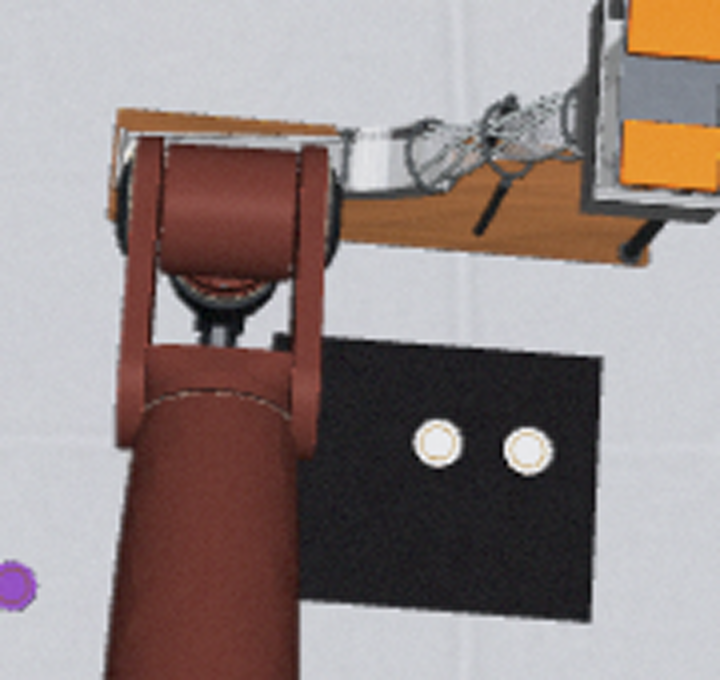

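Two placed well. Third.

Emit:
drive_tool(
  commands="-0.3 0 0.6 -0.6 0;-0.3 0 1.4 -1.2 0;-0.3 0 2.3 -1.7 0;-0.3 0.3 3 -1.7 0;-0.3 0.9 3.05 -1.7 0;-0.3 1.4 3.05 -1.7 0;-0.3 1.4 3.05 -1.7 0;-0.3 1.4 3.05 -1.7 0",
)

```text
t: 38.65
tool_pos: [0.6618, 0.1051, 0.0602]
tool_rot: [1.262, 1.176, -1.268]
contact_force: [-0.3, 0.3, 0.1]
opening: 0.0558
```

Emit:
drive_tool(
  commands="-0.3 0 0 0 0;-0.3 0 0 0 0;-0.3 0 0 0 0",
)

```text
t: 38.9
tool_pos: [0.6643, 0.1053, 0.0645]
tool_rot: [1.266, 1.17, -1.262]
contact_force: [-1.2, -0.6, 0.0]
opening: 0.0555
```

Run:
```python
from h import *
st();i=ctrl.camera_info("wrist");p,d=ctrl.get_image("wrist");cv2.imwrite("pics/w27.png",p)
plan([.664,.1082,.022],-4);print(proj("wrist",[.664,.1082,.0298],i))
```

```text
t 38.9 p [0.6643 0.1053 0.0645] jawyaw -4.32 tilt x [ 0.003  0.    -1.   ] f [-1.21 -0.63  0.02] open 0.0555 q [0.05 0.31 1.62 0.   1.21 0.12]
units xyz [ 1.057 -0.014 -0.073] turn -0.064 alt turn 35.94 rows>= 1.0165045920511315
[322.49569819 268.93535352]
```

View pics/w27.png

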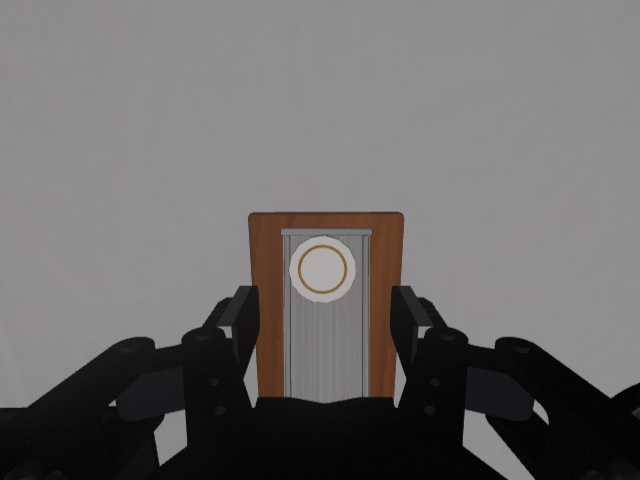

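Emit:
drive_tool(
  commands="-0.3 0.3 0 -0.08 0;-0.3 0.6 0 -0.08 0;-0.3 0.9 0 -0.08 0;-0.3 1 0 -0.08 0;-0.3 1.04 0 -0.08 0;-0.3 1.04 0 -0.08 0;-0.3 1.04 0 -0.08 0;-0.3 1.04 0 -0.08 0",
)

```text
t: 39.62
tool_pos: [0.6641, 0.1085, 0.0213]
tool_rot: [1.265, 1.172, -1.264]
contact_force: [0.8, 0.7, 0.3]
opening: 0.0555
```

Run:
```python
from h import *
st();plan([.664,.1082,.0215],-4)
```

```text
t 39.62 p [0.6641 0.1085 0.0213] jawyaw -4.32 tilt x [ 0.001  0.    -1.   ] f [0.76 0.69 0.31] open 0.0555 q [0.05 0.36 1.63 0.   1.15 0.13]
units xyz [-0.005 -0.002  0.007] turn -0.063 alt turn 35.94 rows>= 0.008567161303081286
```

Emit:
drive_tool(
  commands="0.4 0 0 0 0;0.4 0 0 0 0;0.4 0 0 0 0;0.4 0 0 0 0;0.4 0 0 0 0;0.4 0 0 0 0;0.4 0 0 0 0;0.4 0 0 0 0",
)

```text
t: 40.28
tool_pos: [0.6652, 0.1088, 0.0229]
tool_rot: [1.267, 1.17, -1.261]
contact_force: [0.1, 1.2, 6.1]
opening: 0.0332
```

Emit:
drive_tool(
  commands="0.4 -0.15 0 0 0;0.4 -0.4 0 0 0;0.4 -0.8 0 0 0;0.4 -1.4 0 0 0;0.4 -2 0 0 0;0.4 -2 0 0 0",
)

```text
t: 40.78
tool_pos: [0.6669, 0.1086, 0.1074]
tool_rot: [1.27, 1.166, -1.257]
contact_force: [0.4, -0.3, 1.1]
opening: 0.0335
```

Run:
```python
from h import *
st();p,d=ctrl.get_image("wrist");crop(p,180,460,120,400,2,"pics/w28.png");plan([.455,-.04,.10],-4)
```

```text
t 40.78 p [0.6669 0.1086 0.1074] jawyaw -4.31 tilt x [ 0.01  0.   -1.  ] f [ 0.35 -0.35  1.1 ] open 0.0335 q [ 0.05  0.26  1.59 -0.    1.28  0.13]
units xyz [ 0.088 -4.979  4.099] turn -0.063 alt turn 35.94 rows>= 6.187162454043773
```

View pics/w28.png

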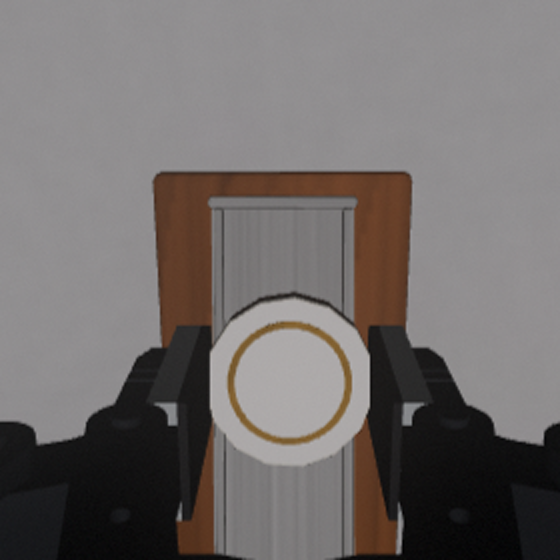

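Emit:
drive_tool(
  commands="0.4 -0.2 -0.7 0.4 0;0.4 -0.2 -1.4 0.9 0;0.4 -0.2 -2.2 1.4 0;0.4 -0.2 -3 2 0;0.4 0 -3.8 2.6 0;0.4 0 -4.5 3.2 0;0.4 0 -4.95 4 0;0.4 0 -4.95 4.1 0",
)

```text
t: 41.5
tool_pos: [0.4491, -0.0424, 0.0982]
tool_rot: [1.264, 1.174, -1.271]
contact_force: [-0.7, -0.3, -1.3]
opening: 0.0333
```

Emit:
drive_tool(
  commands="0.4 0 0 0 0;0.4 0 0 0 0;0.4 0 0 0 0;0.4 0 0 0 0",
)

```text
t: 41.83
tool_pos: [0.4543, -0.0394, 0.1005]
tool_rot: [1.263, 1.174, -1.264]
contact_force: [-0.3, -0.5, 0.1]
opening: 0.0334
```

Run:
```python
from h import *
st();plan([.455,-.04,.013],-4)
p,d=ctrl.get_image("wrist");cv2.imwrite("pics/w29.png",p)
```

```text
t 41.83 p [ 0.4543 -0.0394  0.1005] jawyaw -4.23 tilt x [-0.  0. -1.] f [-0.26 -0.54  0.11] open 0.0334 q [-0.25 -0.25  2.12  0.    1.27 -0.18]
units xyz [2.188 0.02  0.013] turn -0.047 alt turn 35.95 rows>= 2.099180571443116
```

View pics/w29.png

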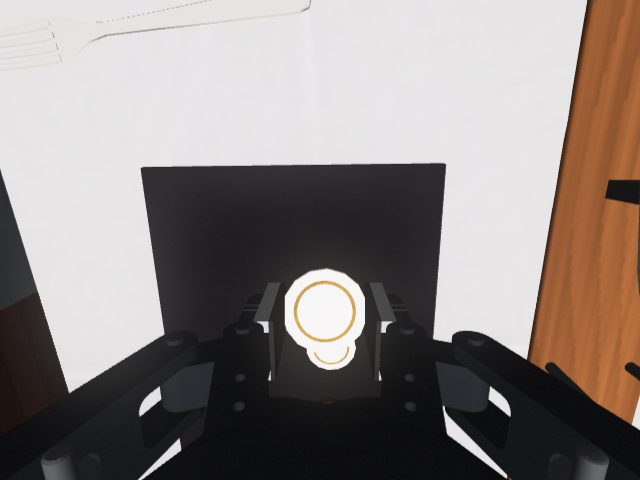

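Emit:
drive_tool(
  commands="0.4 0.7 0 0 0;0.4 1.4 0 0 0;0.4 1.8 0 0 0;0.4 2 0 0 0;0.4 2.15 0 0 0;0.4 2.2 0 0 0;0.4 2.2 0 0 0;0.4 2.2 0 0 0",
)

```text
t: 42.55
tool_pos: [0.4549, -0.0403, 0.0138]
tool_rot: [1.265, 1.171, -1.263]
contact_force: [0.4, -0.0, 0.5]
opening: 0.0332
```

Run:
```python
from h import *
st()
```

```text
t 42.55 p [ 0.4549 -0.0403  0.0138] jawyaw -4.3 tilt x [ 0.002 -0.001 -1.   ] f [ 0.35 -0.01  0.45] open 0.0332 q [-0.25 -0.11  2.16  0.    1.08 -0.18]
```

Emit:
drive_tool(
  commands="0.4 0.05 0 0 0;0.4 0.05 0 0 0;0.4 0.05 0 0 0;0.1 0.05 0 0 0;0 0.05 0 0 0;-0.2 0.05 0 0 0;-0.2 0.05 0 0 0;-0.2 0.05 0 0 0",
)

```text
t: 43.22
tool_pos: [0.4534, -0.0401, 0.0104]
tool_rot: [1.264, 1.173, -1.265]
contact_force: [1.0, 0.7, 0.3]
opening: 0.0518
```

Emit:
drive_tool(
  commands="-0.2 -0.4 0 0 0;-0.2 -1.2 0 0 0;-0.3 -2 0 0 0;-0.3 -3 0 -0.3 0;-0.3 -4 0 -1 0;-0.3 -4.8 0 -1.8 0;-0.3 -5 0 -2.8 0;-0.3 -5 0 -3.6 0",
)

```text
t: 43.88
tool_pos: [0.4667, 0.1046, 0.2157]
tool_rot: [1.27, 1.166, -1.259]
contact_force: [0.9, 0.5, 1.0]
opening: 0.0559
```

Emit:
drive_tool(
  commands="-0.3 0 0 -0.8 0;-0.3 0 0 -1.6 0;-0.3 0 0 -2.4 0;-0.3 0 0 -2.4 0;-0.3 0 0 -2.4 0;-0.3 0 0 -2.4 0;-0.3 0 0 -2.4 0;-0.3 0 0 -2.4 0",
)

```text
t: 44.55
tool_pos: [0.4719, 0.1981, 0.2106]
tool_rot: [1.265, 1.172, -1.266]
contact_force: [0.9, 0.4, -0.4]
opening: 0.0557
```

Run:
```python
from h import *
st();p,d=ctrl.get_image("top");cv2.imwrite("pics/t30.png",p);p,d=ctrl.get_image("scene");crop(p,200,460,150,350,3,"pics/s30.png")
```

```text
t 44.55 p [0.4719 0.1981 0.2106] jawyaw -4.41 tilt x [-0. -0. -1.] f [ 0.86  0.35 -0.37] open 0.0557 q [ 0.25 -0.21  1.89 -0.    1.46  0.33]
```

View pics/t30.png

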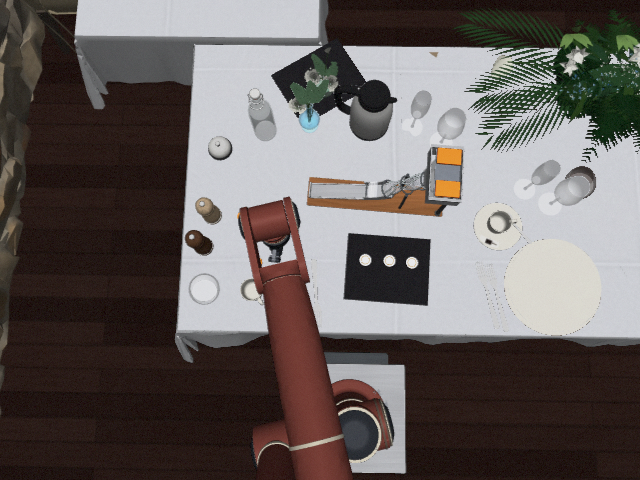

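View pics/s30.png

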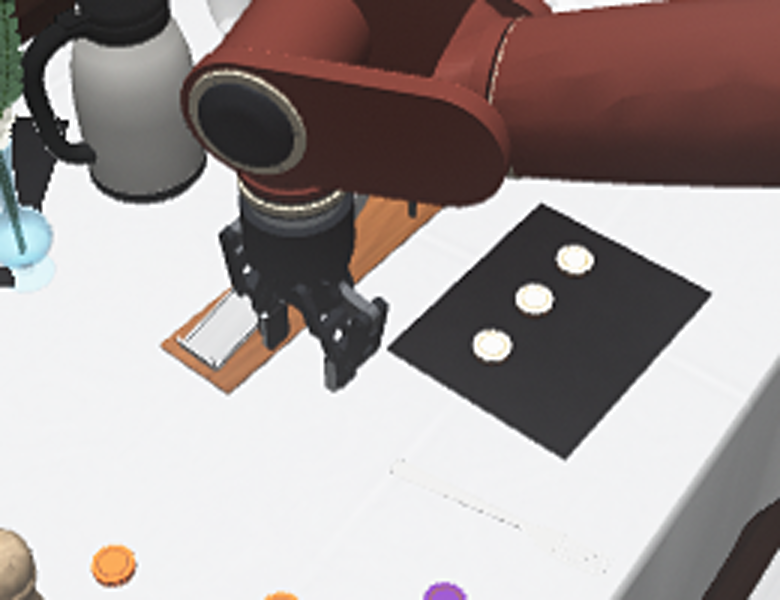

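Run:
```python
from station import ctrl
print(ctrl.finish_job())
```

```text
the job is handed in; nothing more can be done
None
```

I handed the job in at about 44.6 s of the 210 s limit. Only three tokens were present; no fourth dark one showed in any picture. I sent each through the turner, and once all three lay white face up together in the lane, I moved them onto the slate.

The last top and scene pictures show three white faces spaced out on the slate, lying flat by eye (I made no depth check). The lane is empty. I moved no other tableware, and what the last pictures show of it looked in place; the arm hid the cup and an orange token in the top one.

- **Slate knocked:** the slate was knocked a few centimetres during the run. I measured it again before placing anything.
- **Lane grips:** the first two tokens I picked from the lane were gripped too shallowly, so I opened and gripped them 1–2 mm lower before lifting. I saw no grip slip, and no check failed or disagreed.

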